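# Grade the riser posts by length

## Task

The round wooden riser posts lying in the grey felt-lined tray have to be graded by length for the next level of the layout. First set the grader up: turn the black knob until the red needle points to the green mark, and lower the red and white barrier at the foot of the ramp right down into its catch. Then lay every post square across the head of the ramp, on its centre line above the first hole, and let it go so that it rolls by itself into the hole of its size; never grip a post over the holes, and leave the other things on the bench where they are.

Things in the scene. Friction and masses are not known exactly. Their poses are not given: they have to be found in the camera images.
- ramp: Tilting plywood deck of the length grader. Origin: deck surface, middle of the upper (head) edge, 135 to 205 above the table. x downhill along the deck (roughly world +y), y across, towards the robot's side, z off the deck. 335 long, 152 wide between side walls 9 thick, 20 high; head edge open. x 0 to 95: bare board with black centre line; then three holes, 47 apart. 6 thick base plate.
- ramp_drop (a point): Where the middle of a post is to be let go: on the centre line of the head board, 45 down from the head edge, 15 above the deck; axes as ramp. Laid square there (within 10 of the line), a post rolls over each hole narrower than its length and drops into the first wider one. Slope = 0.12 rad + 0.1125 x needle reading; below about 0.17 rad posts may not roll.
- hole_short (a point): Centre of the mouth of the first, upper hole, in the deck surface: 48 long downhill (x), 80 wide (y), on the centre line; a pocket 62 deep for up to two short posts, one on the other. Axes as ramp; 119 down from the head edge.
- hole_medium (a point): The same for the second hole: 48 long, 120 wide, 62 deep, for up to two medium posts; 214 down from the head edge.
- hole_long (a point): The same for the third, lowest hole: 52 long, the full 152 wide, 62 deep, for up to two long posts; 311 down from the head edge, just before the barrier.
- slope_knob_grip (a point): Black bar knob on the grey jack tower (top 113 above the table) on the far side of the ramp's head: bar 50 long (its x), 14 thick (its y), 40 high on a 54 disc. The point is on the vertical axis, 9 below the bar's top, 149 above the table. Clockwise from above raises the ramp's head and the needle reading; about 0.15 N m, stays where left; 5 rad stop to stop.
- slope_needle (a joint): Reading of the red needle on the white dial beside the knob, rad: 0.4 per rad of knob turn, growing clockwise seen from above, 0 to 2. The broad green mark is at 1.28; black ticks are 0.2 apart from 0.
- needle_tip (a point): Tip of the red needle, 40 from its pivot, 120 above the table, over the white dial (100 across). The needle points along its x.
- gate (a joint): Angle of the red and white barrier bar across the foot of the ramp, rad: 0 lying down in the brass catch on the near side wall, 1.55 upright. Stiff hinge: stays where it is left, needs about 1.5 N at the grip.
- gate_hinge (a point): Hinge of the barrier on the far side wall at the foot of the ramp (341, -92, 15 in the ramp's frame). The bar turns about its own x (downhill); its y runs along the bar to the free end, its z is the bar's upper side when shut.
- gate_grip (a point): Middle of the plain red end of the barrier, 200 from the hinge along the bar. The bar is 12 thick (its x), 22 high (its z) and ends 15 beyond this point; shut, this point is 22 outside the near side wall, 107 above the table, free below.
- tray: Fixed stock tray in which the posts lie. Origin on the table under its middle. Flat felt floor 350 (its x, world x) by 244 (its y), 6 above the table; along both long edges felt-covered sides slope up at 24 degrees, 82 long, to 39 above the table, with an 8 thick lip 51 high outside them, so that a post that is knocked rolls back; short ends open.
- post_s1: Round beech riser post, short: 30 in diameter, 60 long, about 30 g, with a dark bore in each end. Origin at its middle, x along its axis; it lies on its side in the grey felt-lined stock tray (origin 21 above the table), its axis within about 0.4 rad of the world's x. Rolls 10 to 20 cm if knocked. May be absent.
- post_s2: Round beech riser post, short: 30 in diameter, 60 long, about 30 g, with a dark bore in each end. Origin at its middle, x along its axis; it lies on its side in the grey felt-lined stock tray (origin 21 above the table), its axis within about 0.4 rad of the world's x. Rolls 10 to 20 cm if knocked. May be absent.
- post_m1: Round beech riser post, medium: 30 in diameter, 100 long, about 50 g, with a dark bore in each end. Origin at its middle, x along its axis; it lies on its side in the grey felt-lined stock tray (origin 21 above the table), its axis within about 0.4 rad of the world's x. Rolls 10 to 20 cm if knocked. May be absent.
- post_m2: Round beech riser post, medium: 30 in diameter, 100 long, about 50 g, with a dark bore in each end. Origin at its middle, x along its axis; it lies on its side in the grey felt-lined stock tray (origin 21 above the table), its axis within about 0.4 rad of the world's x. Rolls 10 to 20 cm if knocked. May be absent.
- post_l1: Round beech riser post, long: 30 in diameter, 140 long, about 70 g, with a dark bore in each end. Origin at its middle, x along its axis; it lies on its side in the grey felt-lined stock tray (origin 21 above the table), its axis within about 0.4 rad of the world's x. Rolls 10 to 20 cm if knocked. May be absent.
- post_l2: Round beech riser post, long: 30 in diameter, 140 long, about 70 g, with a dark bore in each end. Origin at its middle, x along its axis; it lies on its side in the grey felt-lined stock tray (origin 21 above the table), its axis within about 0.4 rad of the world's x. Rolls 10 to 20 cm if knocked. May be absent.
- portal: Bystander, loose: black plastic tunnel portal (arch), 130 wide, 24 deep, 113 high, standing; 0.35 kg. Origin at the underside.
- railcar: Bystander, loose: red model railcar 165 long, 36 wide, 51 high, standing on its wheels; long side along its x. Origin at the underside.
- house: Bystander, loose: small yellow model station with dark roof, footprint 80 x 90, 105 high. Origin at the underside.
- tape: Bystander, loose: blue roll of tape, 90 across, 24 high, lying flat. Origin at the underside.
- glue: Bystander, loose: white glue bottle with red cap, 56 across, 130 high. Origin at the underside.
- driver: Bystander, loose: orange-handled screwdriver, 200 long, lying along its x. Origin at the underside.
Mind the look-alikes: they are no part of the job. Leave any turquoise look-alike of the post_l1 alone.

How it is judged:
By the outcome, as a careful person would: the job done as asked, in the order asked, and still so for the second after the job is handed in, with the robot touching nothing.
Of post_s1, post_s2, post_m1, post_m2, post_l1, post_l2 only 4 to 6 are there at a start; the rules pass over those that are not, and their reading is None.
At some moment in a run one of post_s1, post_s2, post_m1, post_m2, post_l1, post_l2 may be knocked a few centimetres aside while the robot is not near it.
Once in a run the grip may slacken for a moment while it holds something.
It also fails if it takes over 210 s, if anything falls off the work surface, if the arm or the gripper's body presses on something with over 40 N, if the wrist force passes 120 N, or if a joint passes its speed limit or range.

## Robot

A 6-joint arm with a two-finger parallel gripper is mounted at the origin on the work surface. World frame = base frame: x ahead of the robot, y to its left, z up, the work surface at z = 0. Lengths are in m, angles in rad, forces in N, time in s.
With the tool pointing down it reaches from about 0.325 to 0.9 m from the base axis. Payload 3.5 kg.
Tool frame: the origin (TCP) lies on the centre line of the jaws, within the pads' length; the fingertips stand 17 mm ahead of it and the grasp point (between the pads) lies 2 mm behind it; y points along the fingers, x is the direction in which the jaws open and shut, and the axes are right-handed (so a half turn about y gives the same grasp; the last joint's range is limited). The gripper opens to 85 mm and grips with 20 to 120 N. Pads are 22 mm wide; open, the fingers measure 114 mm over their backs; the gripper's body (76 mm by 85 mm) begins 54 mm behind the grasp point. The pads swing forward as they close: fully open they stand 13 mm farther back than shut.
Start: joints at [1.224, 0.276, -0.026, 1.268, 0, 1.467], TCP at [0.151, 0.607, 0.215] pointing down, gripper open.
Joint ranges: [-3.12, 3.12], [-0.85, 1.88], [-1.08, 1.24], [-1.95, 2.15], [-1.57, 1.53], [-3.14, 3.14]. Speed limits (rad/s): [2.57, 2.57, 3.14, 3.14, 3.14, 3.14].

## Interface

Orientations are given as a unit quaternion [x, y, z, w].
In Python, from cell import ctrl, cams, sign_off gives the robot as it stands.
- The arm moves only by the tool drive_tool, never from a script. Its argument "motion" is a list of rows, each a list of 3 entries, a list of its own where there are three numbers: the finger opening in mm, from 0 to 85.4, then the shift along the tool's x, y, z in mm, then the turn, a rotation vector about the tool's x, y, z in degrees. A call has 1 to 12 rows; each row is the pose to reach, as a shift and turn from the pose commanded when the call began, along the tool's axes at that moment; what a row does not reach only later rows make up. A row lasts 1/8 s, in which the tool goes at most 62.5 mm and 10.7 degrees, less where a joint would pass 70% of its speed; a pose out of reach is approached as far as the arm can. A call with a gripper value outside its range is refused whole. The fingers move at their own pace and stop on an object; "force" is the grip in N (left out, the last holds). Time passes only in rows, so rows that repeat a pose let the fingers close. It gives the time, the measured TCP pose, the force and the opening at its end, in the units of the state.
- ctrl.observe(): the state, without advancing time (a new reading comes with each control period).
- cams.camera(name): name is "side" or "top"; returns the picture (400x640x3 uint8, red, green, blue); there is no depth.
- cams.calibration(name): a dict with "vfov" (degrees; the focal length in pixels is half the picture's height over the tangent of half this angle, whatever the lens; pixels are square), "cx", "cy" (the principal point, pixels), "rvec" (rotation vector, rad) and "tvec" (3), from world to camera coordinates, as OpenCV has them. Camera axes: x right, y down, z forward; pixel columns grow to the right and rows downward; lengths in m; the calibration is good to about 2 mm. A picture is of the moment at which its call begins. calibration takes no time and is no camera call.
- sign_off(): hands the job in, once; it reports no verdict.
The state is a dict: "time_s": time; "joint_positions": joint angles; "joint_vel": joint speeds; "joint_torque": joint torques, N m; "tool_pos": TCP position; "tool_rot": TCP orientation; "ft_force": force on the tool from outside, world axes, zero at the start; "ft_torque": the same for the moment, N m; "opening": opening from 0.0 (shut) to 1.0 (fully open).
Only numpy, scipy, OpenCV 4.12 (cv2) and the standard library are available. Lean on these libraries where they do the work, as an engineer would, in place of code of your own. Each camera call takes 0.05 s, during which the arm holds its last target.

## Working session

There is one attempt and no reset: what is moved stays moved. The work goes in short steps, Python scripts to look and compute and a tool call to move; the robot and the scene stay as the last step left them, time stands still between calls to the robot, and variables do not carry over. Pictures are saved under pics/ and viewed, and the job is handed in when it is done.

Besides the shell and the picture viewer there is one more tool, called after "Request:" as name([rows], argument=value, ...), one row to a line, values as JSON. drive_tool: Moves the arm, as the interface text tells. Its arguments: {"type":"object","properties":{"motion":{"type":"array"},"force":{"type":"number"}},"required":["motion"]}

```bash
ls; mkdir -p pics; cat > h.py <<'E'
import numpy as np, cv2
from cell import ctrl, cams
def shot(n,f):
    im=cams.camera(n); cv2.imwrite(f'pics/{f}.png',cv2.cvtColor(im,cv2.COLOR_RGB2BGR)); return im
def cal(n):
    c=cams.calibration(n); f=200/np.tan(np.radians(c['vfov'])/2)
    R=cv2.Rodrigues(np.array(c['rvec'],float))[0]; t=np.array(c['tvec'],float)
    K=np.array([[f,0,c['cx']],[0,f,c['cy']],[0,0,1]]); return K,R,t,c
def proj(n,P):
    K,R,t,c=cal(n); q=(R@np.atleast_2d(P).T).T+t; p=(K@q.T).T; return p[:,:2]/p[:,2:]
def ray(n,uv):
    K,R,t,c=cal(n); d=R.T@np.linalg.solve(K,np.array([uv[0],uv[1],1.])); return -R.T@t,d/np.linalg.norm(d)
def onz(n,uv,z):
    o,d=ray(n,uv); return o+d*(z-o[2])/d[2]
def tri(u1,u2):
    o1,d1=ray('top',u1);o2,d2=ray('side',u2)
    A=np.c_[d1,-d2]; s=np.linalg.lstsq(A,o2-o1,rcond=None)[0]
    a=o1+d1*s[0];b=o2+d2*s[1]; return (a+b)/2,np.linalg.norm(a-b)
E
python3 - <<'E'
from h import *
for n in('top','side'):
    print(cams.calibration(n)); shot(n,n+'0'); print(ray(n,(320,200)))
print(ctrl.observe())
E
```

```text
pics
{'vfov': 44.09797003933447, 'cx': 332.2508052948511, 'cy': 193.81142701660187, 'rvec': array([ 2.16691084, -2.11782013,  0.14416508]), 'tvec': array([0.06332031, 0.48023282, 1.41151853])}
(array([0.27168343, 0.05843057, 1.46621676]), array([ 0.13006708,  0.03548714, -0.99086993]))
{'vfov': 46.64539196716704, 'cx': 324.0901350500094, 'cy': 192.57143932815077, 'rvec': array([ 2.20432948, -0.37288831,  0.21488238]), 'tvec': array([-0.42234644,  0.19645495,  1.08654029])}
(array([ 0.12787688, -0.83379289,  0.82823776]), array([ 0.27081521,  0.7339119 , -0.6229225 ]))
{'time_s': 0.1, 'joint_positions': array([ 1.22361486e+00,  2.77109633e-01, -2.77624160e-02,  1.26800082e+00,
        2.52756487e-05,  1.46735888e+00]), 'joint_vel': array([-2.34001173e-03, -2.62399346e-03,  2.85095248e-03,  1.14241348e-03,
       -1.14313427e-03, -2.67583583e-05]), 'joint_torque': array([ 3.71996994e-04, -4.46707177e+01,  2.96128446e+01,  8.43365706e-03,
       -7.85160933e-05, -1.66422728e-05]), 'tool_pos': array([0.15060497, 0.60581248, 0.21383003]), 'tool_rot': array([ 0.55745884,  0.43487914, -0.43613262, -0.55669391]), 'ft_force': array([ 0.17634382, -0.22599402,  0.46661075]), 'ft_torque': array([ 0.05613568, -0.00559756,  0.01294573]), 'opening': 1.000691030351596}
```

View pics/top0.png

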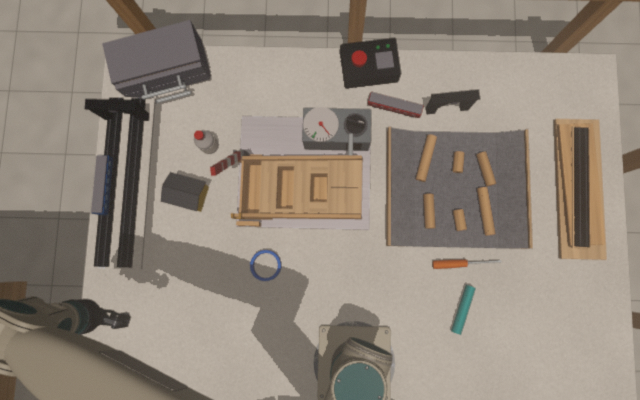

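View pics/side0.png

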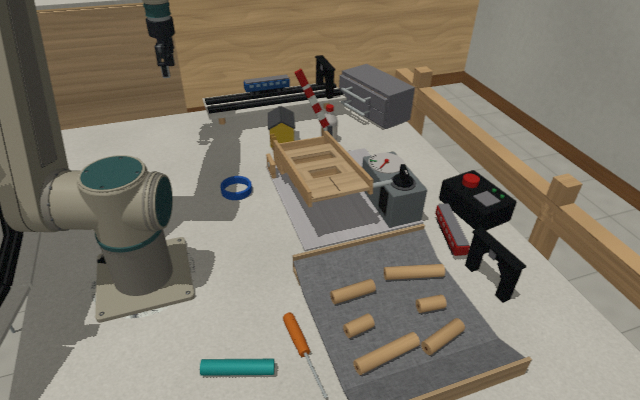

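```bash
python3 - <<'E'
import cv2
a=cv2.imread('pics/top0.png');b=cv2.imread('pics/side0.png')
cv2.imwrite('pics/t1.png',cv2.resize(a[90:250,225:385],None,fx=3.7,fy=3.7,interpolation=cv2.INTER_CUBIC))
cv2.imwrite('pics/s1.png',cv2.resize(b[60:240,250:440],None,fx=3.2,fy=3.2,interpolation=cv2.INTER_CUBIC))
from h import *
print(proj('top',[[0,0,0],[.15,.607,.215],[.5,-.3,0],[.5,.3,0]]),proj('side',[[0,0,0],[.15,.607,.215],[.5,-.3,0],[.5,.3,0]]))
E
```

```text
[[354.40259625 361.81465347]
 [114.25141676 309.55845376]
 [457.37545747 191.19319871]
 [257.54880937 186.79542947]] [[143.77300537 276.44616698]
 [169.44044923  78.919944  ]
 [393.13520311 319.65327101]
 [306.80299101 169.31908668]]
```

View pics/t1.png

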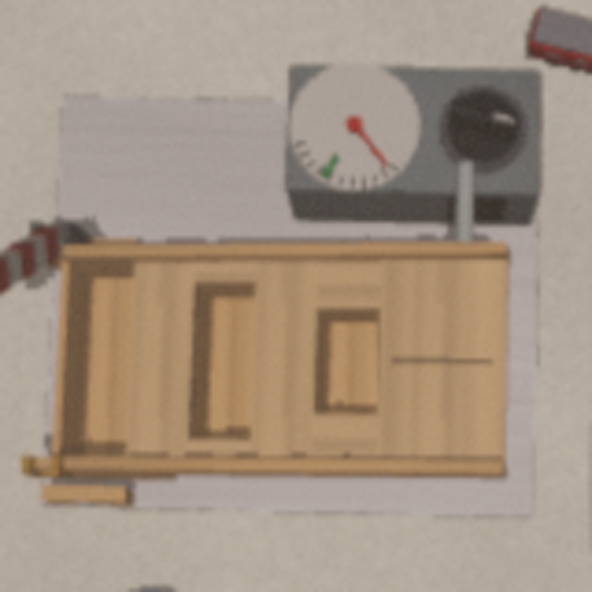

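View pics/s1.png

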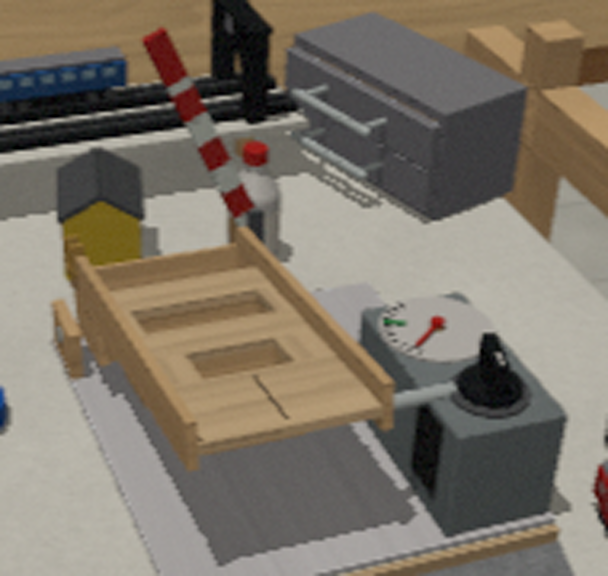

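```bash
python3 - <<'E'
import cv2
a=cv2.imread('pics/top0.png');b=cv2.imread('pics/side0.png')
x=cv2.resize(a[100:150,300:380],None,fx=9,fy=9,interpolation=cv2.INTER_CUBIC)
y=cv2.resize(b[145:200,360:430],None,fx=9,fy=9,interpolation=cv2.INTER_CUBIC)
cv2.imwrite('pics/t2.png',cv2.convertScaleAbs(x,alpha=2));cv2.imwrite('pics/s2.png',cv2.convertScaleAbs(y,alpha=2))
from h import *
from scipy.spatial.transform import Rotation as R
print(R.from_quat(ctrl.observe()['tool_rot']).as_matrix())
E
```

```text
[[ 2.41336934e-01 -7.30308956e-04 -9.70441112e-01]
 [ 9.70439194e-01 -1.94404731e-03  2.41337920e-01]
 [-2.06283468e-03 -9.99997844e-01  2.39550017e-04]]
```

View pics/t2.png

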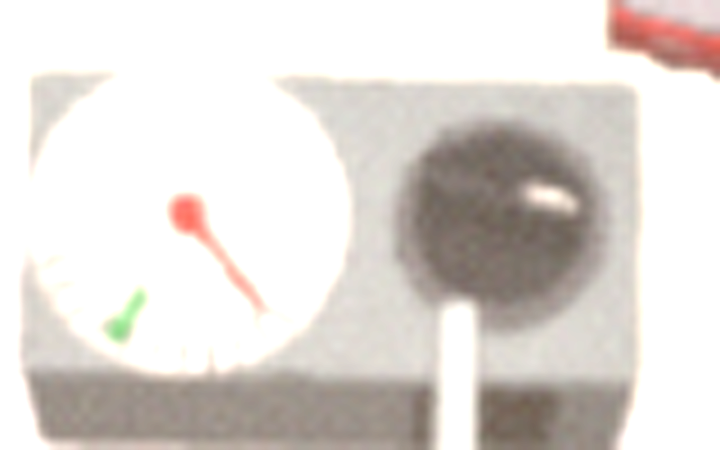

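View pics/s2.png

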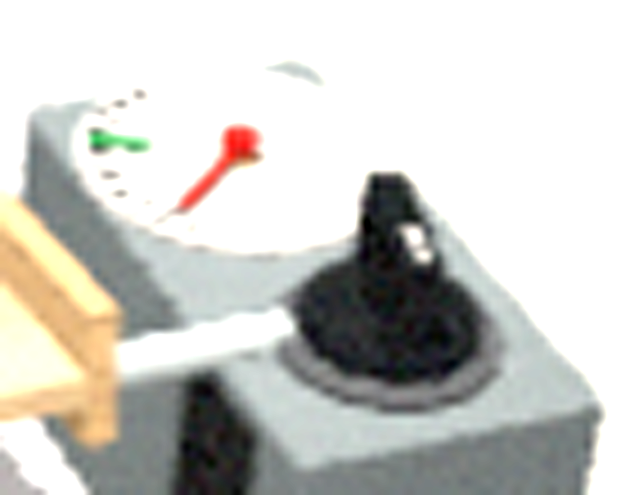

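```bash
python3 - <<'E'
import cv2,numpy as np
a=cv2.imread('pics/top0.png');b=cv2.imread('pics/side0.png')
x=cv2.resize(a[105:145,335:375],None,fx=14,fy=14,interpolation=cv2.INTER_CUBIC)
cv2.imwrite('pics/t3.png',cv2.convertScaleAbs(x,alpha=5,beta=-90))
y=cv2.resize(b[155:195,385:425],None,fx=14,fy=14,interpolation=cv2.INTER_CUBIC)
cv2.imwrite('pics/s3.png',cv2.convertScaleAbs(y,alpha=6,beta=-30))
from h import *
for u in((358.3,121.1),(364.2,123)): print(onz('top',u,.158))
for u in((405.2,170.3),(407.8,174.1),(402.8,164.4)): print(onz('side',u,.158))
E
```

```text
[0.66326278 0.00644678 0.158     ]
[ 0.65824461 -0.00974956  0.158     ]
[0.66555133 0.00247904 0.158     ]
[ 0.66393203 -0.01454289  0.158     ]
[0.67220145 0.02836333 0.158     ]
```

View pics/t3.png

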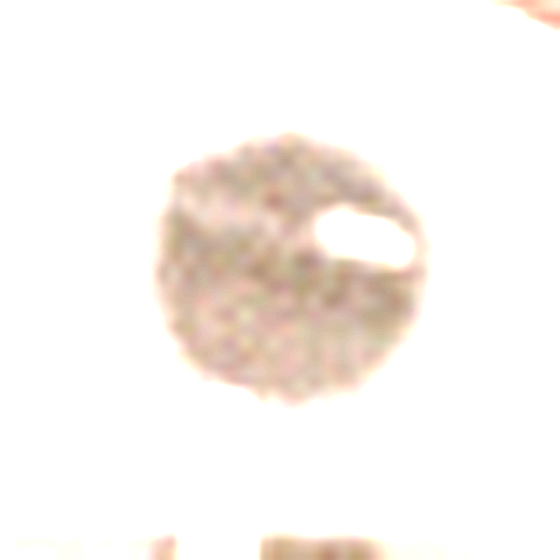

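View pics/s3.png

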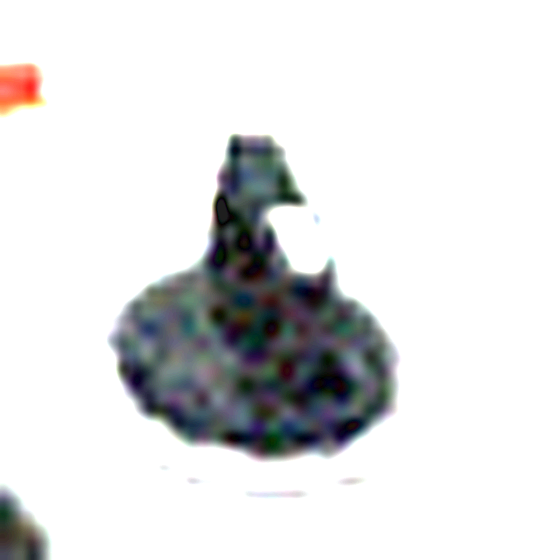

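```bash
python3 - <<'E'
from h import *
a=onz('top',(347.9,119.3),.158);b=onz('top',(364.4,123),.158);print(a,b,(a+b)/2,np.linalg.norm(a-b),np.degrees(np.arctan2(*(b-a)[[1,0]])))
print('disc',onz('top',(355.8,124.2),.118))
# side: bar top ends
c=onz('side',(385+253/14,155+137/14),.158);d=onz('side',(385+312/14,155+270/14),.158);print(c,d,(c+d)/2,np.degrees(np.arctan2(*(d-c)[[1,0]])))
print('discside',onz('side',(385+255/14,155+355/14),.118))
pv=onz('top',(320.7,123.8),.12);tp=onz('top',(330.7,135.4),.12);gr=onz('top',(225+330/3.7,90+167/3.7),.115)
for q in(tp,gr):print(q-pv,np.linalg.norm(q-pv),np.degrees(np.arctan2(*(q-pv)[[1,0]])))
E
```

```text
[0.66774481 0.03496577 0.158     ] [ 0.65825619 -0.01029564  0.158     ] [0.6630005  0.01233507 0.158     ] 0.046245319168288064 -101.84004482544285
disc [0.66607729 0.01174784 0.118     ]
[0.67204344 0.02655117 0.158     ] [ 0.66230825 -0.01486311  0.158     ] [0.66717585 0.00584403 0.158     ] -103.22826616981679
discside [0.67094745 0.01274651 0.118     ]
[-0.03293425 -0.02892758  0.        ] 0.043834575618558205 -138.70576230857375
[-0.03182601  0.01763357 -0.005     ] 0.036726530140175524 151.01084188276798
```

```bash
cat >> h.py <<'E'
from scipy.spatial.transform import Rotation as Rn
def Rh(h):
    h=np.radians(h); x=np.array([np.cos(h),np.sin(h),0]);y=np.array([0,0,-1.]);return np.c_[x,y,np.cross(x,y)]
def plan(pos,h,yaw_world=None):
    s=ctrl.observe(); R0=Rn.from_quat(s['tool_rot']).as_matrix(); d=R0.T@(np.array(pos)-s['tool_pos'])*1e3
    rv=Rn.from_matrix(R0.T@(h if isinstance(h,np.ndarray) else Rh(h))).as_rotvec(degrees=True)
    print('shift',d.round(1),'turn',rv.round(1))
def st():
    s=ctrl.observe(); R0=Rn.from_quat(s['tool_rot']).as_matrix()
    print('t',round(s['time_s'],2),'pos',s['tool_pos'].round(4),'head',np.degrees(np.arctan2(R0[1,0],R0[0,0])).round(1),'app',R0[:,1].round(3),'F',s['ft_force'].round(1),'op',round(s['opening'],3),'j',s['joint_positions'].round(2)); return s
E
python3 - <<'E'
from h import *
st();plan([.666,.0115,.26],167.5)
E
```

```text
t 0.1 pos [0.1506 0.6058 0.2138] head 76.0 app [-0.001 -0.002 -1.   ] F [ 0.2 -0.2  0.5] op 1.001 j [ 1.22  0.28 -0.03  1.27  0.    1.47]
shift [-452.5  -45.4 -643.6] turn [ -0.1 -91.5  -0.1]
```

Request:
drive_tool([
  [60,[0,-45,0],[0,0,0]],
  [45,[-452,-45,-643],[0,-91.5,0]],
  [45,[-452,-45,-643],[0,-91.5,0]],
  [45,[-452,-45,-643],[0,-91.5,0]],
  [45,[-452,-45,-643],[0,-91.5,0]],
  [45,[-452,-45,-643],[0,-91.5,0]],
  [45,[-452,-45,-643],[0,-91.5,0]],
  [45,[-452,-45,-643],[0,-91.5,0]],
  [45,[-452,-45,-643],[0,-91.5,0]],
  [45,[-452,-45,-643],[0,-91.5,0]],
  [45,[-452,-45,-643],[0,-91.5,0]],
  [45,[-452,-45,-643],[0,-91.5,0]],
])

```text
time_s: 1.6
tool_pos: [0.5723, 0.121, 0.2595]
tool_rot: [0.076, 0.703, -0.703, -0.077]
ft_force: [0.6, 0.1, 1.0]
opening: 0.526
```

```bash
python3 - <<'E'
from h import *
st();plan([.666,.0115,.26],167.5)
E
```

```text
t 1.6 pos [0.5723 0.121  0.2595] head 167.5 app [-0.001  0.    -1.   ] F [0.6 0.1 1. ] op 0.526 j [ 0.1   0.19 -0.05  1.34  0.   -1.26]
shift [-115.1   -0.6   86.7] turn [0. 0. 0.]
```

Request:
drive_tool([
  [45,[-115,0,86.5],[0,0,0]],
  [45,[-115,0,86.5],[0,0,0]],
  [45,[-115,0,86.5],[0,0,0]],
  [45,[-115,0,86.5],[0,0,0]],
  [45,[-115,0,86.5],[0,0,0]],
])

```text
time_s: 2.22
tool_pos: [0.664, 0.0148, 0.2598]
tool_rot: [0.076, 0.703, -0.703, -0.077]
ft_force: [-0.9, 0.0, -0.3]
opening: 0.528
```

```bash
python3 - <<'E'
from h import *
st();plan([.666,.0115,.147],167.5)
i=shot('side','s4');cv2.imwrite('pics/s4z.png',cv2.resize(cv2.cvtColor(i,4)[60:230,330:470],None,fx=3.5,fy=3.5,interpolation=2))
E
```

```text
t 2.23 pos [0.664  0.0148 0.2598] head 167.6 app [-0.001  0.001 -1.   ] F [-0.9  0.  -0.3] op 0.528 j [-0.08  0.33  0.14  1.38  0.   -1.43]
shift [ -2.8 112.8   2.8] turn [0.  0.1 0.1]
```

View pics/s4z.png

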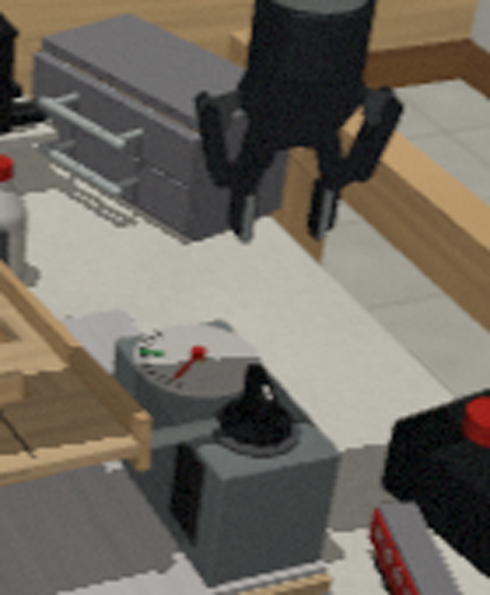

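Request:
drive_tool([
  [45,[-2.5,60,3],[0,0,0]],
  [45,[-2.5,100,3],[0,0,0]],
  [45,[-2.5,113,3],[0,0,0]],
  [0,[-2.5,113,3],[0,0,0]],
  [0,[-2.5,113,3],[0,0,0]],
  [0,[-2.5,113,3],[0,0,0]],
  [0,[-2.5,113,3],[0,0,0]],
  [0,[-2.5,113,3],[0,0,0]],
], force=50)

```text
time_s: 3.28
tool_pos: [0.6672, 0.0098, 0.1475]
tool_rot: [0.077, 0.703, -0.703, -0.077]
ft_force: [-0.0, 0.2, 0.7]
opening: 0.001
```

```bash
python3 - <<'E'
from h import *
print(st()['ft_torque'])
for n in('side','top'):
  i=cv2.cvtColor(shot(n,n+'5'),4); i=i[120:220,340:460] if n=='side' else i[80:180,290:410]
  cv2.imwrite(f'pics/{n}5z.png',cv2.resize(i,None,fx=5,fy=5,interpolation=2))
E
```

```text
t 3.27 pos [0.6672 0.0098 0.1475] head 167.5 app [ 0.001 -0.    -1.   ] F [-0.   0.2  0.7] op 0.001 j [-0.08  0.39 -0.02  1.17  0.   -1.44]
[ 0.01596045  0.02088778 -0.01089836]
```

View pics/side5z.png

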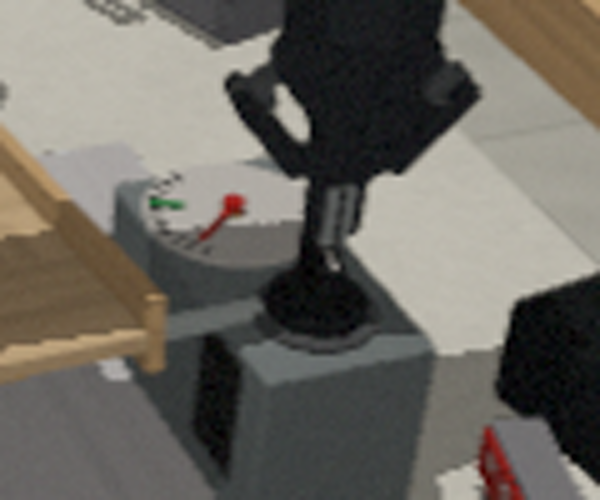

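View pics/top5z.png

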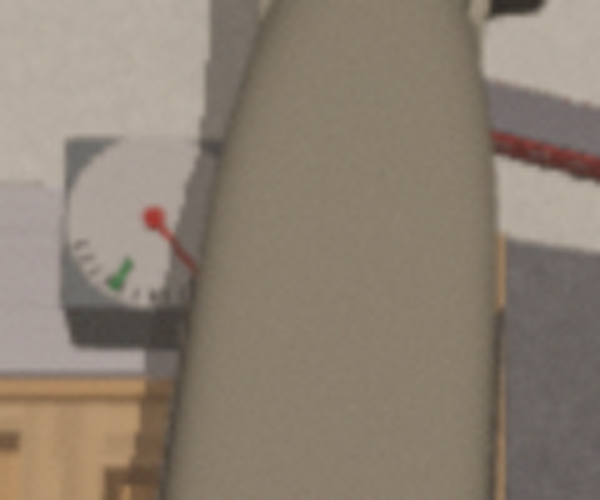

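```bash
python3 - <<'E'
from h import *
P=[[.667,.0098,.13],[.667,.0098,.1475],[.666,.0115,.158],[.666,.0115,.118]]
print(proj('side',P),(proj('side',P)-[340,120])*5); print(proj('top',P))
i=cv2.imread('pics/side5.png')[145:195,385:425]
cv2.imwrite('pics/s6.png',cv2.convertScaleAbs(cv2.resize(i,None,fx=12,fy=12,interpolation=2),alpha=4,beta=-20))
E
```

```text
[[402.9732897  177.53263316]
 [403.83645387 172.00443922]
 [403.70252986 168.34812597]
 [401.74580132 180.97110056]] [[314.86644849 287.66316581]
 [319.18226935 260.02219612]
 [318.51264932 241.74062984]
 [308.7290066  304.85550279]]
[[356.67325226 122.67814878]
 [356.93515191 120.86315291]
 [356.46786011 120.09299741]
 [355.88759904 124.22842158]]
```

View pics/s6.png

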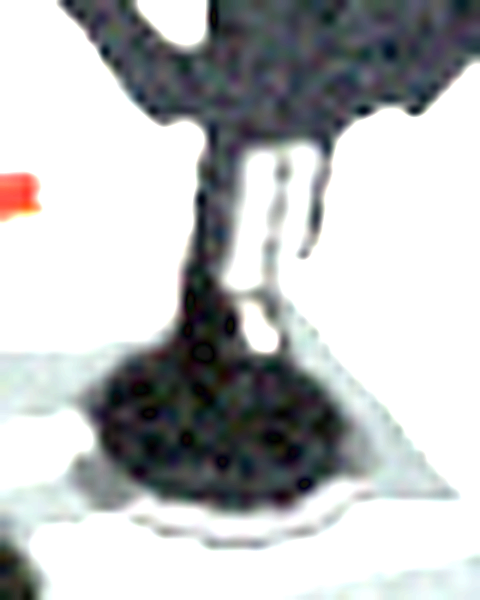

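```bash
python3 - <<'E'
from h import *
s=st();R=Rn.from_quat(s['tool_rot']).as_matrix();p=s['tool_pos']
for dz in(-.011,.011):
  for l in (.017,0,-.015,-.03,-.05):
    q=p+R@[0,l,dz]; print(dz,l,q.round(4),((proj('side',q)[0]-[385,145])*12).round())
E
```

```text
t 3.38 pos [0.667  0.0098 0.1471] head 167.5 app [ 0.  0. -1.] F [ 0.4 -0.3  0.3] op -0.0 j [-0.08  0.39 -0.02  1.17  0.   -1.44]
-0.011 0.017 [0.6694 0.0206 0.1301] [203. 361.]
-0.011 0 [0.6694 0.0206 0.1471] [212. 296.]
-0.011 -0.015 [0.6694 0.0206 0.1621] [221. 239.]
-0.011 -0.03 [0.6694 0.0206 0.1771] [230. 180.]
-0.011 -0.05 [0.6694 0.0206 0.1971] [242. 101.]
0.011 0.017 [ 0.6647 -0.0009  0.1301] [229. 420.]
0.011 0 [ 0.6647 -0.0009  0.1471] [239. 355.]
0.011 -0.015 [ 0.6646 -0.0009  0.1621] [249. 297.]
0.011 -0.03 [ 0.6646 -0.0009  0.1771] [258. 238.]
0.011 -0.05 [ 0.6646 -0.0009  0.1971] [271. 158.]
```

```bash
python3 - <<'E'
from h import *
print(tri((335+365/14,105+238/14),(385+300/14,155+238/14)))
print('end far',tri((347.9,119.3),(385+253/14,155+137/14)))
print('pivot',tri((320.7,123.8),(360+240/9,145+142/9)))
print('tip',tri((330.7,135.4),(360+182/9,145+210/9)))
E
```

```text
(array([ 0.66409667, -0.00220134,  0.15555235]), np.float64(0.005087908198198011))
end far (array([0.67274977, 0.03366064, 0.15244622]), np.float64(0.006791714078498268))
pivot (array([0.66756501, 0.10980946, 0.11791838]), np.float64(0.004884710951404267))
tip (array([0.63423749, 0.08087269, 0.11869419]), np.float64(0.00462437953836572))
```

Request:
drive_tool([
  [0,[0,-50,0],[0,0,0]],
  [0,[0,-60,0],[0,0,0]],
  [0,[0,-60,0],[0,0,0]],
])

```text
time_s: 3.75
tool_pos: [0.6678, 0.0098, 0.2081]
tool_rot: [0.078, 0.703, -0.703, -0.076]
ft_force: [-0.8, 0.5, 0.4]
opening: 0.001
```

```bash
python3 - <<'E'
from h import *
s=st();R=Rn.from_quat(s['tool_rot']).as_matrix();p=s['tool_pos']
i=cv2.cvtColor(shot('side','s7'),4)[130:195,385:425]
cv2.imwrite('pics/s7z.png',cv2.convertScaleAbs(cv2.resize(i,None,fx=9,fy=9,interpolation=2),alpha=3,beta=-10))
for dz in(-.011,.011):
  for l in (.017,0,-.05):
    q=p+R@[0,l,dz]; print(dz,l,q.round(4),((proj('side',q)[0]-[385,130])*9).round())
E
```

```text
t 3.75 pos [0.6678 0.0098 0.2081] head 167.5 app [ 0.003 -0.    -1.   ] F [-0.8  0.5  0.4] op 0.001 j [-0.08  0.35  0.06  1.28  0.   -1.44]
-0.011 0.017 [0.6702 0.0206 0.1911] [182. 228.]
-0.011 0 [0.6702 0.0206 0.2081] [189. 177.]
-0.011 -0.05 [0.67   0.0206 0.2581] [213.  21.]
0.011 0.017 [ 0.6655 -0.0009  0.1911] [203. 271.]
0.011 0 [ 0.6654 -0.0009  0.2081] [211. 220.]
0.011 -0.05 [ 0.6653 -0.0009  0.2581] [235.  62.]
```

View pics/s7z.png

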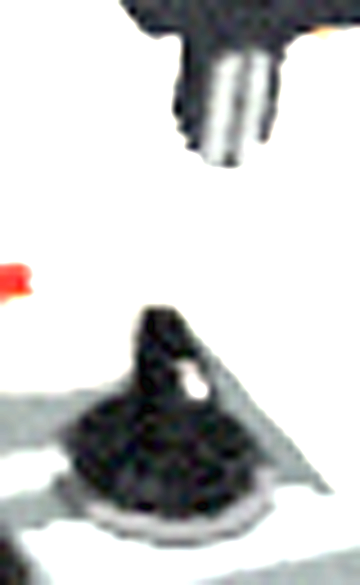

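```bash
python3 - <<'E'
from h import *
i=cv2.imread('pics/s7.png')[100:195,365:445]
cv2.imwrite('pics/s7y.png',cv2.resize(i,None,fx=6,fy=6,interpolation=2))
E
```

```text
(no output)
```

View pics/s7y.png

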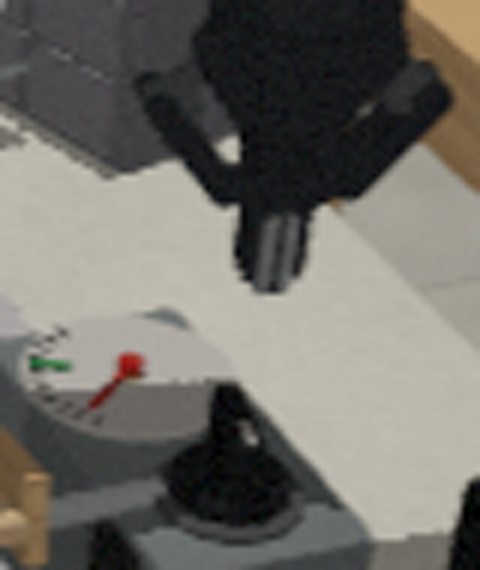

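```bash
python3 - <<'E'
from h import *
R=Rn.from_quat([0.55745884,  0.43487914, -0.43613262, -0.55669391]).as_matrix();p=np.array([0.15060497, 0.60581248, 0.21383003])
for n,(x0,y0) in dict(top=(70,270),side=(125,30)).items():
  i=cv2.imread(f'pics/{n}0.png')[y0:y0+80,x0:x0+80]
  i=cv2.convertScaleAbs(cv2.resize(i,None,fx=7,fy=7,interpolation=2),alpha=1.6)
  for l,c in((.004,(0,0,255)),(-.056,(0,255,0))):
   for sx in(-.0425,.0425):
    for dz in(-.011,.011):
     q=(proj(n,p+R@[sx,l,dz])[0]-[x0,y0]+.5)*7
     cv2.circle(i,tuple(int(v) for v in q),3,c,-1)
  cv2.imwrite(f'pics/g_{n}.png',i)
E
```

```text
(no output)
```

View pics/g_top.png

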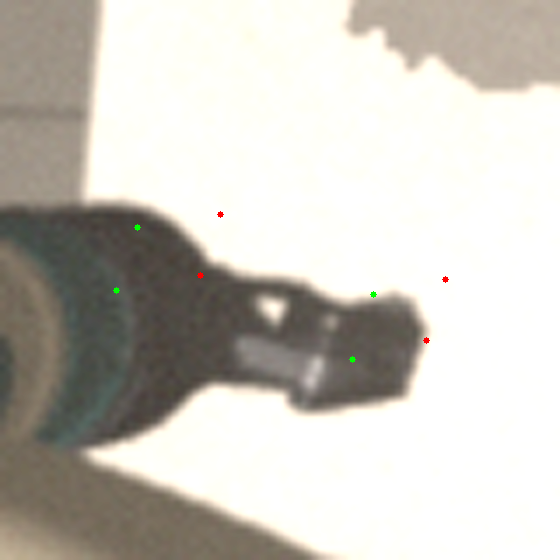

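View pics/g_side.png

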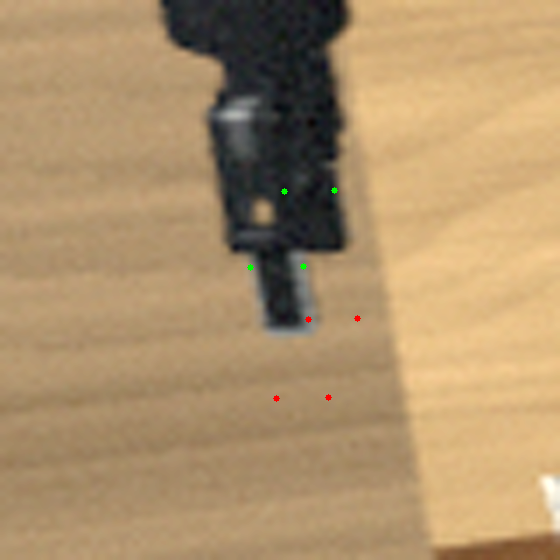

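Request:
drive_tool([
  [60,[0,0,0],[0,0,0]],
  [60,[0,0,0],[0,0,0]],
  [60,[0,40,0],[0,0,0]],
  [60,[0,65,0],[0,0,0]],
  [60,[0,70,0],[0,0,0]],
  [60,[0,75,0],[0,0,0]],
  [60,[0,80,0],[0,0,0]],
  [60,[0,80,0],[0,0,0]],
])

```text
time_s: 4.8
tool_pos: [0.6673, 0.0099, 0.1274]
tool_rot: [-0.077, -0.703, 0.703, 0.077]
ft_force: [-0.0, 1.0, 0.1]
opening: 0.703
```

```bash
python3 - <<'E'
from h import *
s=st()
i=cv2.cvtColor(shot('side','s8'),4)[100:195,365:445]
cv2.imwrite('pics/s8z.png',cv2.convertScaleAbs(cv2.resize(i,None,fx=6,fy=6,interpolation=2),alpha=2))
E
```

```text
t 4.8 pos [0.6673 0.0099 0.1274] head 167.5 app [ 0.001 -0.    -1.   ] F [-0.   1.   0.1] op 0.703 j [-0.08  0.4  -0.04  1.13 -0.   -1.44]
```

View pics/s8z.png

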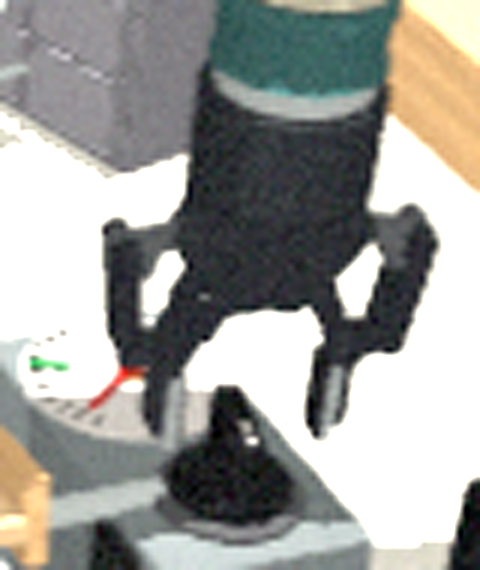

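Request:
drive_tool([
  [30,[0,0,0],[0,0,0]],
  [0,[0,0,0],[0,0,0]],
  [0,[0,0,0],[0,0,0]],
  [0,[0,0,0],[0,0,0]],
  [0,[0,0,0],[0,0,0]],
], force=50)

```text
time_s: 5.48
tool_pos: [0.6671, 0.0099, 0.1274]
tool_rot: [-0.077, -0.703, 0.703, 0.077]
ft_force: [-0.4, 0.4, 3.7]
opening: 0.147
```

```bash
python3 - <<'E'
from h import *
s=st();print(s['ft_torque'])
i=cv2.cvtColor(shot('side','s9'),4)[100:195,365:445]
cv2.imwrite('pics/s9z.png',cv2.convertScaleAbs(cv2.resize(i,None,fx=6,fy=6,interpolation=2),alpha=2))
E
```

```text
t 5.47 pos [0.6671 0.0099 0.1274] head 167.5 app [ 0. -0. -1.] F [-0.4  0.4  3.7] op 0.147 j [-0.08  0.4  -0.04  1.13 -0.   -1.44]
[0.00111037 0.17961659 0.1184219 ]
```

View pics/s9z.png

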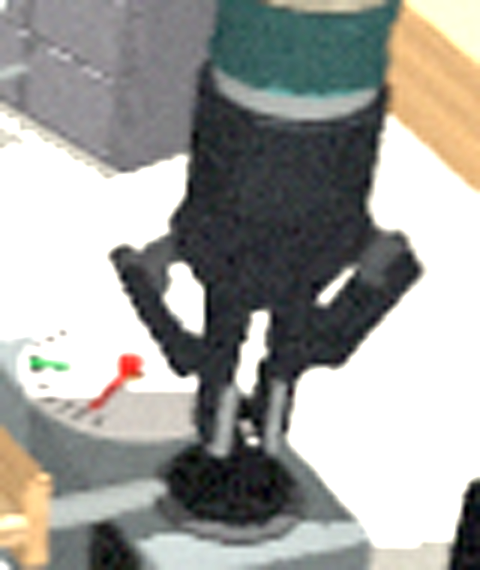

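Request:
drive_tool([
  [0,[0,-2,0],[0,0,0]],
  [0,[0,-2,0],[0,10,0]],
  [0,[0,-2,0],[0,20,0]],
  [0,[0,-2,0],[0,30,0]],
  [0,[0,-2,0],[0,30,0]],
])

```text
time_s: 6.15
tool_pos: [0.6656, 0.0107, 0.1275]
tool_rot: [0.254, 0.659, -0.659, -0.257]
ft_force: [-0.4, 2.3, -3.9]
opening: 0.154
```

```bash
python3 - <<'E'
from h import *
s=st();print(s['ft_torque'])
i=cv2.cvtColor(shot('side','s10'),4)[100:195,365:445]
cv2.imwrite('pics/s10z.png',cv2.convertScaleAbs(cv2.resize(i,None,fx=6,fy=6,interpolation=2),alpha=2))
E
```

```text
t 6.15 pos [0.6656 0.0107 0.1275] head 137.6 app [-0.003  0.002 -1.   ] F [-0.4  2.3 -3.9] op 0.154 j [-0.08  0.4  -0.04  1.13  0.   -0.91]
[ 0.43642072  0.09732606 -0.12113945]
```

View pics/s10z.png

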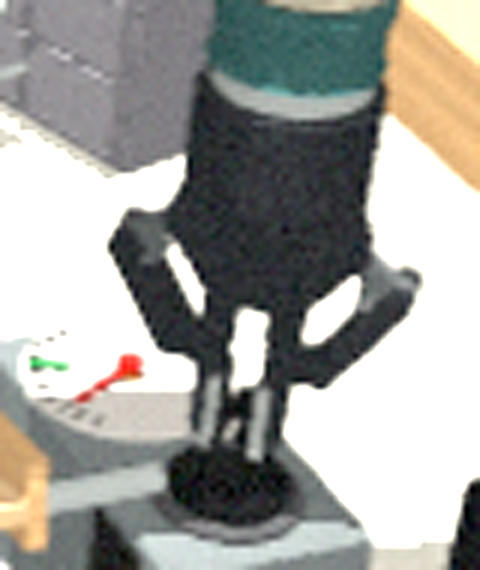

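Request:
drive_tool([
  [0,[0,0,0],[0,10,0]],
  [0,[0,0,0],[0,20,0]],
  [0,[0,0,0],[0,30,0]],
  [0,[0,0,0],[0,40,0]],
  [0,[0,0,0],[0,50,0]],
  [0,[0,0,0],[0,60,0]],
  [0,[0,0,0],[0,60,0]],
])

```text
time_s: 7.08
tool_pos: [0.6645, 0.0135, 0.1275]
tool_rot: [-0.547, -0.444, 0.443, 0.554]
ft_force: [-2.7, 8.3, -3.7]
opening: 0.147
```

Request:
drive_tool([
  [0,[0,0,0],[0,10,0]],
  [0,[0,0,0],[0,20,0]],
  [0,[0,0,0],[0,30,0]],
  [0,[0,0,0],[0,40,0]],
  [0,[0,0,0],[0,50,0]],
  [0,[0,0,0],[0,60,0]],
  [0,[0,0,0],[0,60,0]],
  [0,[0,0,0],[0,60,0]],
])

```text
time_s: 8.07
tool_pos: [0.6667, 0.016, 0.1276]
tool_rot: [-0.694, -0.11, 0.109, 0.703]
ft_force: [1.7, 13.5, -6.3]
opening: 0.147
```

```bash
python3 - <<'E'
from h import *
s=st();print(s['ft_torque'])
for n in('side','top'):
  i=cv2.cvtColor(shot(n,n+'11'),4); i=i[120:200,345:425] if n=='side' else i[90:150,290:350]
  cv2.imwrite(f'pics/{n}11z.png',cv2.resize(i,None,fx=8,fy=8,interpolation=2))
E
```

```text
t 8.07 pos [0.6667 0.016  0.1276] head 17.9 app [-0.001  0.012 -1.   ] F [ 1.7 13.5 -6.3] op 0.147 j [-0.08  0.4  -0.04  1.13  0.01  1.18]
[ 2.91544174 -0.43170773 -0.17571939]
```

View pics/side11z.png

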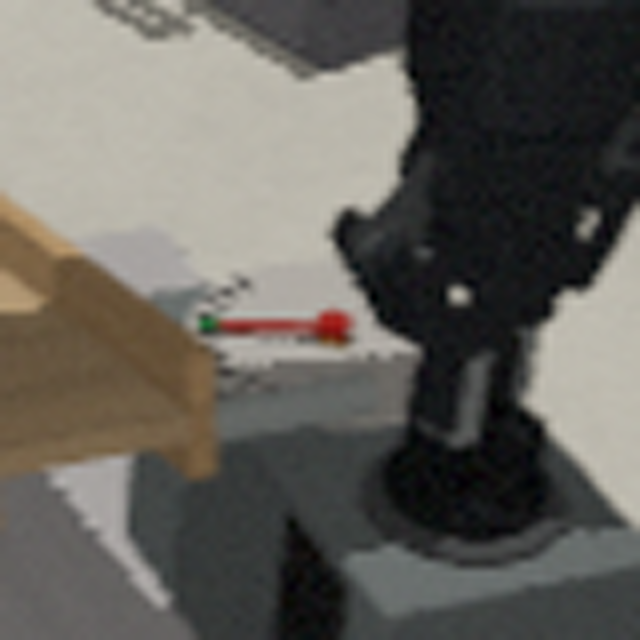

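View pics/top11z.png

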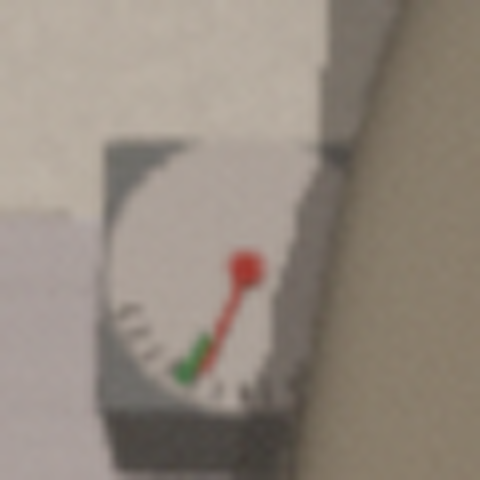

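Request:
drive_tool([
  [0,[0,0,0],[0,10,0]],
  [0,[0,0,0],[0,20,0]],
  [0,[0,0,0],[0,20,0]],
  [0,[0,0,0],[0,20,0]],
])

```text
time_s: 8.68
tool_pos: [0.6678, 0.0161, 0.1276]
tool_rot: [-0.702, 0.013, -0.014, 0.711]
ft_force: [5.3, 14.9, -8.1]
opening: 0.147
```

```bash
python3 - <<'E'
from h import *
s=st();print(s['ft_torque'])
i=shot('top','top12')
z=cv2.cvtColor(i,4)[95:150,300:340];cv2.imwrite('pics/top12z.png',cv2.resize(z,None,fx=12,fy=12,interpolation=2))
a=i.astype(int)
red=(a[...,0]-a[...,1]>45)&(a[...,0]-a[...,2]>40); gr=(a[...,1]-a[...,0]>15)&(a[...,1]-a[...,2]>5)
def pts(m,z):
  ys,xs=np.nonzero(m[95:150,300:340]);return np.array([onz('top',(x+300,y+95),z)[:2] for x,y in zip(xs,ys)])
for m,z in((red,.12),(gr,.115)):
  p=pts(m,z);print(len(p));
  if len(p)>3:
    d=p-p.mean(0);v=np.linalg.svd(d)[2][0];print(p.mean(0),np.degrees(np.arctan2(v[1],v[0])))
E
```

```text
t 8.68 pos [0.6678 0.0161 0.1276] head -2.1 app [ 0.002  0.013 -1.   ] F [ 5.3 14.9 -8.1] op 0.147 j [-0.08  0.4  -0.04  1.13  0.01  1.53]
[ 3.08066299 -0.90040398 -0.19222699]
27
[0.65796632 0.11594837] 151.40575798186833
4
[0.62868462 0.1327895 ] -170.51646385737865
```

View pics/top12z.png

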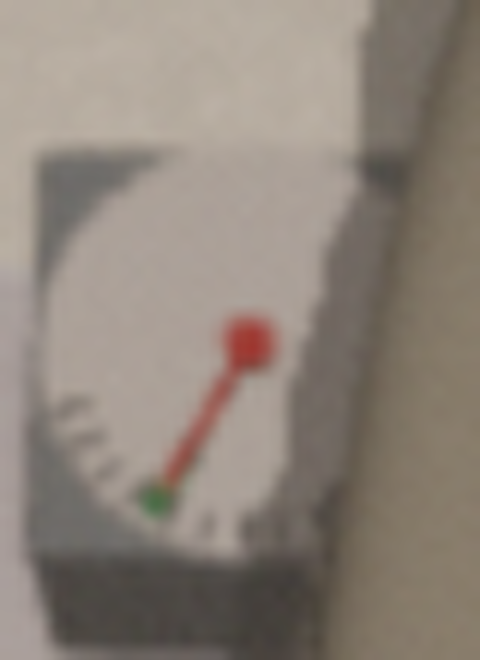

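Request:
drive_tool([
  [20,[0,0,0],[0,0,0]],
  [40,[0,0,0],[0,0,0]],
  [50,[0,0,0],[0,0,0]],
  [50,[0,-40,0],[0,0,0]],
  [50,[0,-100,0],[0,0,0]],
  [50,[0,-150,0],[0,0,0]],
  [50,[0,-150,0],[0,0,0]],
])

```text
time_s: 9.6
tool_pos: [0.6703, 0.009, 0.286]
tool_rot: [0.707, -0.011, 0.02, -0.707]
ft_force: [0.4, 0.2, 0.6]
opening: 0.587
```

```bash
python3 - <<'E'
from h import *
st()
i=shot('side','side13')
z=cv2.cvtColor(i,4)[10:270,230:450];cv2.imwrite('pics/side13z.png',cv2.resize(z,None,fx=2.3,fy=2.3,interpolation=2))
for u in((320,325),(391,325)):print(onz('top',u,.01))
for u in((188,240),(194,289),(100,304),(97,258)):print(onz('side',u,.01))
E
```

```text
t 9.6 pos [0.6703 0.009  0.286 ] head -2.5 app [ 0.012 -0.001 -1.   ] F [0.4 0.2 0.6] op 0.587 j [-0.08  0.32  0.19  1.42 -0.    1.53]
[0.10113016 0.10080666 0.01      ]
[ 0.10608983 -0.10272625  0.01      ]
[0.11251181 0.0814647  0.01      ]
[ 0.10585709 -0.08498608  0.01      ]
[-0.0916506  -0.06246957  0.01      ]
[-0.10086887  0.08666933  0.01      ]
```

View pics/side13z.png

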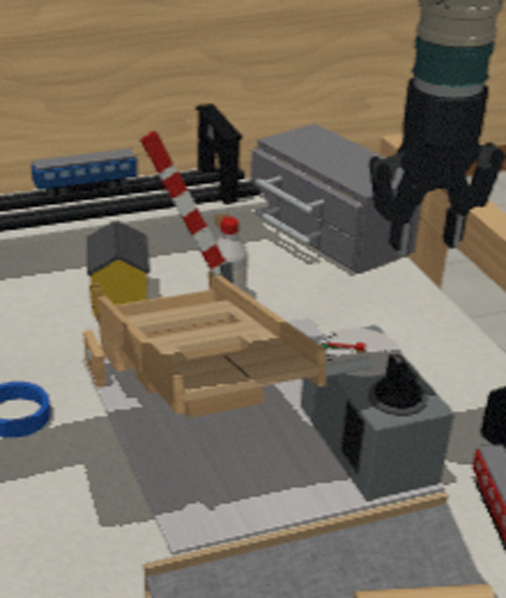

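```bash
python3 - <<'E'
from h import *
for z in(.276,.29,.3,.31): print(z,proj('side',[.6703,.009,z]))
for x,y in((.69,.009),(.6703,.03)): print(x,y,proj('side',[x,y,.276]))
E
```

```text
0.276 [[412.06051672 128.11625118]]
0.29 [[412.87536958 122.9653429 ]]
0.3 [[413.46516035 119.23711379]]
0.31 [[414.06153455 115.46726895]]
0.69 0.009 [[419.29958187 126.88444218]]
0.6703 0.03 [[407.92172008 123.9991828 ]]
```

```bash
python3 - <<'E'
from h import *
plan([.2,.52,.36],90)
E
```

```text
shift [-489.9  -81.   490. ] turn [  0.3 -92.5   0.3]
```

Request:
drive_tool([
  [50,[-490,-81,490],[0,-92.5,0]],
  [50,[-490,-81,490],[0,-92.5,0]],
  [50,[-490,-81,490],[0,-92.5,0]],
  [50,[-490,-81,490],[0,-92.5,0]],
  [50,[-490,-81,490],[0,-92.5,0]],
  [50,[-490,-81,490],[0,-92.5,0]],
  [50,[-490,-81,490],[0,-92.5,0]],
  [50,[-490,-81,490],[0,-92.5,0]],
  [50,[-490,-81,490],[0,-92.5,0]],
  [50,[-490,-81,490],[0,-92.5,0]],
  [50,[-490,-81,490],[0,-92.5,0]],
  [50,[-490,-81,490],[0,-92.5,0]],
])

```text
time_s: 11.15
tool_pos: [0.1959, 0.522, 0.3582]
tool_rot: [-0.499, -0.5, 0.502, 0.498]
ft_force: [0.5, -0.4, 0.3]
opening: 0.584
```

```bash
python3 - <<'E'
from h import *
st()
shot('top','top14');shot('side','side14')
a=cv2.imread('pics/top14.png');b=cv2.imread('pics/side14.png')
cv2.imwrite('pics/top14z.png',cv2.resize(a[95:240,190:380],None,fx=4,fy=4,interpolation=2))
cv2.imwrite('pics/side14z.png',cv2.resize(b[55:205,250:410],None,fx=4,fy=4,interpolation=2))
E
```

```text
t 11.15 pos [0.1959 0.522  0.3582] head 90.3 app [-0.001 -0.002 -1.   ] F [ 0.5 -0.4  0.3] op 0.584 j [1.1  0.12 0.08 1.53 0.   1.09]
```

View pics/top14.png

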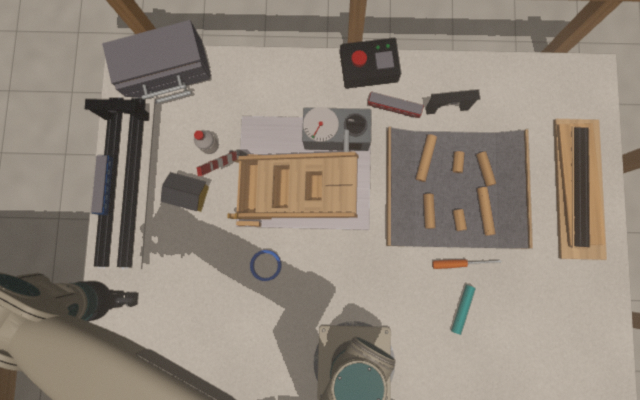

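View pics/top14z.png

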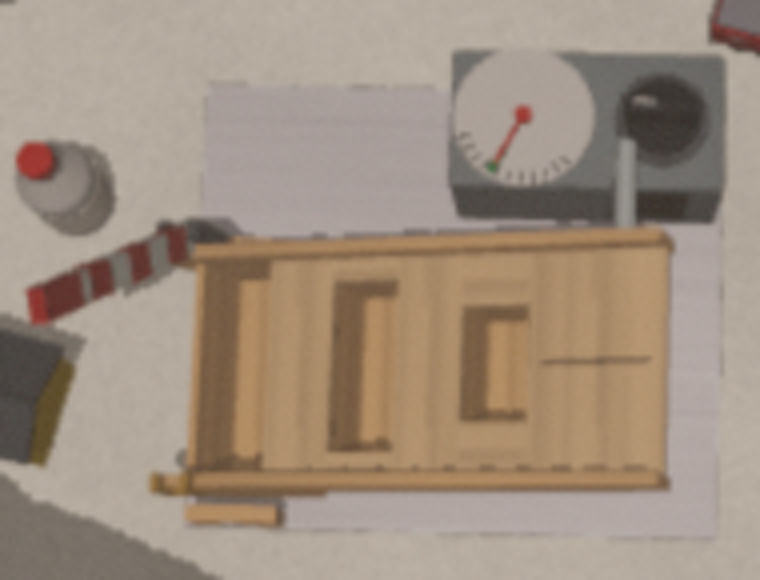

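View pics/side14z.png

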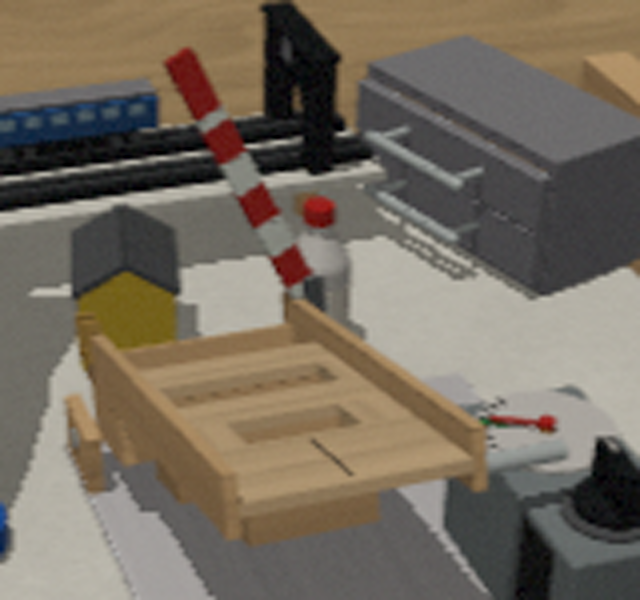

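```bash
python3 - <<'E'
from h import *
T=lambda a,b:tri((a[0]/4+190,a[1]/4+95),(b[0]/4+250,b[1]/4+55))
for k,a,b in [('nearhead',(667,478),(238,498)),('farhead',(671,240),(486,440)),('cl_dn',(541,362),(313,440)),('cl_up',(650,358),(352,473)),('bartip',(38,305),(180,58)),('barbase',(188,245),(296,280)),('farfoot wall',(198,252),(295,305)),('nearfootwall',(190,478),(92,330)),
 ('h1 near-up',(525,417),(352,432)),('h1 far-up',(525,308),(335,408))]:
  p,e=T(a,b);print(k,p.round(4),e.round(4))
for n,u in (('top',(190+20/4,95+390/4)),):print('houseroof',onz(n,u,.09))
E
```

```text
nearhead [0.4071 0.0067 0.1838] 0.0063
farhead [0.5652 0.0063 0.1919] 0.009
cl_dn [0.4867 0.0916 0.1535] 0.0061
cl_up [0.486  0.0193 0.1764] 0.0035
bartip [0.4925 0.3946 0.2896] 0.005
barbase [0.567  0.3403 0.124 ] 0.0032
farfoot wall [0.566  0.3373 0.104 ] 0.0023
nearfootwall [0.4045 0.333  0.1135] 0.0013
h1 near-up [0.4791 0.0912 0.1582] 0.0701
h1 far-up [0.514  0.1048 0.1657] 0.0083
houseroof [0.46575816 0.46120101 0.09      ]
```

```bash
cat >> h.py <<'E'
SL=.264
ZR=np.array([0,np.sin(SL),np.cos(SL)]);XR=np.array([0,np.cos(SL),-np.sin(SL)])
RG=np.c_[XR,-ZR,np.cross(XR,-ZR)]
HEAD=np.array([.486,.004,.181]);HINGE=HEAD+.341*XR+.092*np.array([1,0,0])+.015*ZR
def gate(th,r=.2): return HINGE+r*(np.cos(th)*np.array([-1,0,0])+np.sin(th)*ZR)
E
python3 - <<'E'
from h import *
print(HINGE,gate(1.15),gate(0))
plan(gate(1.15)+.06*ZR,RG)
E
```

```text
[0.578      0.33709985 0.10649839] [0.49630251 0.38473591 0.28272644] [0.378      0.33709985 0.10649839]
shift [-120.8   17.7 -298.3] turn [-0.   0.2 15. ]
```

Request:
drive_tool([
  [45,[-121,0,-298],[0,0,15]],
  [45,[-121,0,-298],[0,0,15]],
  [45,[-121,0,-298],[0,0,15]],
  [45,[-121,0,-298],[0,0,15]],
  [45,[-121,18,-298],[0,0,15]],
  [45,[-121,18,-298],[0,0,15]],
  [45,[-121,18,-298],[0,0,15]],
  [45,[-121,18,-298],[0,0,15]],
])

```text
time_s: 12.25
tool_pos: [0.4958, 0.3996, 0.3424]
tool_rot: [-0.561, -0.431, 0.561, 0.43]
ft_force: [-0.0, 0.2, -0.2]
opening: 0.525
```

```bash
python3 - <<'E'
from h import *
st()
plan(gate(1.15)-.025*ZR,RG)
for n in('side','top'):
  i=cv2.cvtColor(shot(n,n+'15'),4); i=i[0:150,220:380] if n=='side' else i[100:240,150:310]
  cv2.imwrite(f'pics/{n}15z.png',cv2.resize(i,None,fx=4,fy=4,interpolation=2))
E
```

```text
t 12.25 pos [0.4958 0.3996 0.3424] head 90.1 app [-0.    -0.259 -0.966] F [-0.   0.2 -0.2] op 0.525 j [ 0.67  0.4   0.38  1.72 -0.2   0.69]
shift [ 1.1 86.5 -0.6] turn [-0.   0.1  0.1]
```

View pics/side15z.png

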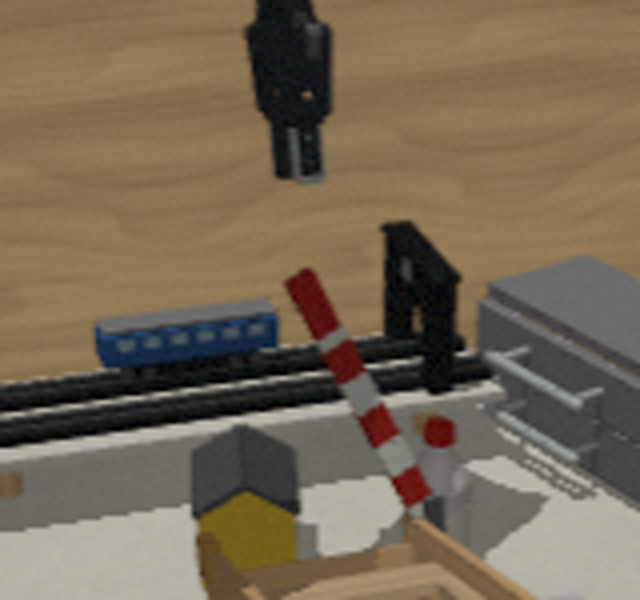

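View pics/top15z.png

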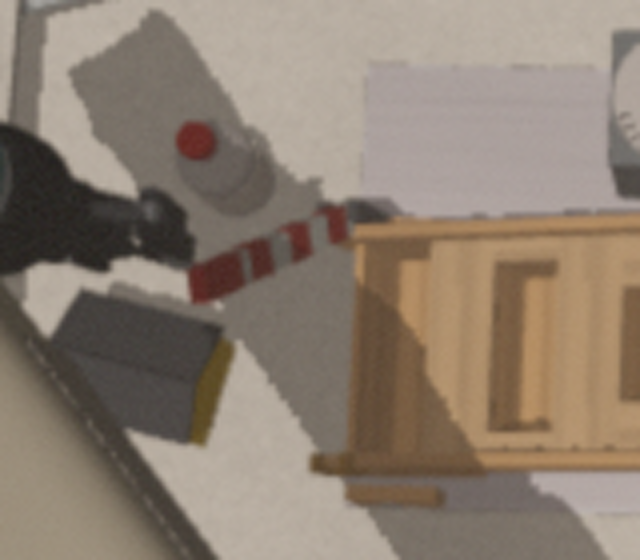

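```bash
python3 - <<'E'
from h import *
s=ctrl.observe();R=Rn.from_quat(s['tool_rot']).as_matrix();p=s['tool_pos']
for l in(.01,0,-.02,-.04):
  for sx in(-.0225,.0225):
    q=p+R@[sx,l,0];print(l,sx,((proj('side',q)[0]-[220,0])*4).round(),((proj('top',q)[0]-[150,100])*4).round())
print('barP',((proj('side',gate(1.15))[0]-[220,0])*4).round(),((proj('top',gate(1.15))[0]-[150,100])*4).round())
print('end',((proj('side',gate(1.15,.215))[0]-[220,0])*4).round(),((proj('top',gate(1.15,.215))[0]-[150,100])*4).round())
E
```

```text
0.01 -0.0225 [307. 221.] [208. 260.]
0.01 0.0225 [290. 215.] [140. 263.]
0 -0.0225 [306. 206.] [199. 257.]
0 0.0225 [288. 200.] [130. 259.]
-0.02 -0.0225 [304. 176.] [181. 250.]
-0.02 0.0225 [286. 171.] [111. 253.]
-0.04 -0.0225 [301. 146.] [162. 243.]
-0.04 0.0225 [283. 142.] [ 91. 245.]
barP [306. 292.] [219. 277.]
end [296. 274.] [206. 283.]
```

Request:
drive_tool([
  [45,[1,45,0],[0,0,0]],
  [45,[1,75,0],[0,0,0]],
  [45,[1,88,0],[0,0,0]],
  [45,[1,88,0],[0,0,0]],
  [0,[1,88,0],[0,0,0]],
  [0,[1,88,0],[0,0,0]],
  [0,[1,88,0],[0,0,0]],
  [0,[1,88,0],[0,0,0]],
], force=25)

```text
time_s: 13.35
tool_pos: [0.4972, 0.3831, 0.2577]
tool_rot: [0.559, 0.434, -0.558, -0.433]
ft_force: [-0.8, 10.6, -2.3]
opening: 0.133
```

```bash
python3 - <<'E'
from h import *
st()
for n in('side','top'):
  i=cv2.cvtColor(shot(n,n+'16'),4); i=i[0:150,220:380] if n=='side' else i[100:240,150:310]
  cv2.imwrite(f'pics/{n}16z.png',cv2.resize(i,None,fx=4,fy=4,interpolation=2))
E
```

```text
t 13.35 pos [0.4972 0.3831 0.2577] head 90.1 app [ 0.003 -0.248 -0.969] F [-0.8 10.6 -2.3] op 0.133 j [ 0.65  0.38  0.19  1.53 -0.2   0.67]
```

View pics/side16z.png

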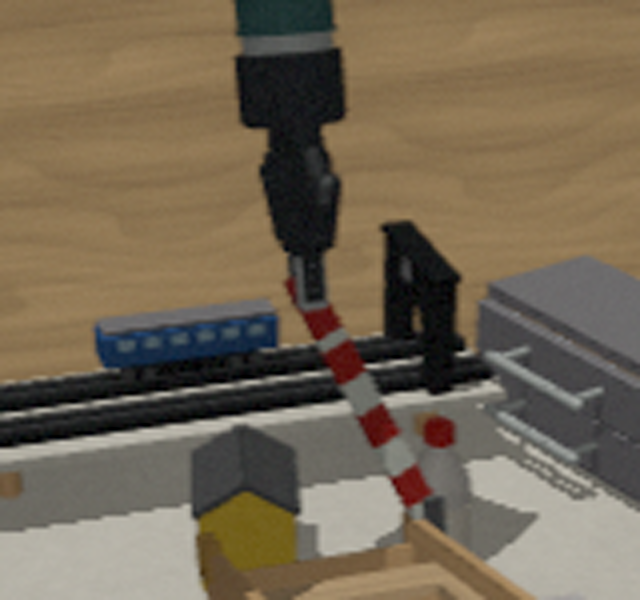

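Request:
drive_tool([
  [0,[4,0,0],[0,0,0]],
  [0,[4,7,13],[0,0,0]],
  [0,[4,14,26],[0,0,0]],
  [0,[4,23,38],[0,0,0]],
  [0,[4,32,50],[0,0,0]],
  [0,[4,43,61],[0,0,0]],
  [0,[4,54,71],[0,0,0]],
  [0,[4,66,80],[0,0,0]],
  [0,[4,78,89],[0,0,0]],
  [0,[4,91,96],[0,0,0]],
  [0,[4,105,102.5],[0,0,0]],
  [0,[4,105,102.5],[0,0,0]],
])

```text
time_s: 14.95
tool_pos: [0.3923, 0.355, 0.1526]
tool_rot: [-0.56, -0.43, 0.562, 0.431]
ft_force: [-3.7, 4.8, -0.2]
opening: 0.139
```

```bash
python3 - <<'E'
from h import *
st()
for n in('side','top'):
  i=cv2.cvtColor(shot(n,n+'17'),4); i=i[0:200,220:380] if n=='side' else i[100:240,150:310]
  cv2.imwrite(f'pics/{n}17z.png',cv2.resize(i,None,fx=3,fy=3,interpolation=2))
E
```

```text
t 14.95 pos [0.3923 0.355  0.1526] head 90.1 app [-0.003 -0.257 -0.966] F [-3.7  4.8 -0.2] op 0.139 j [ 0.72  0.29 -0.17  1.29 -0.19  0.74]
```

View pics/side17z.png

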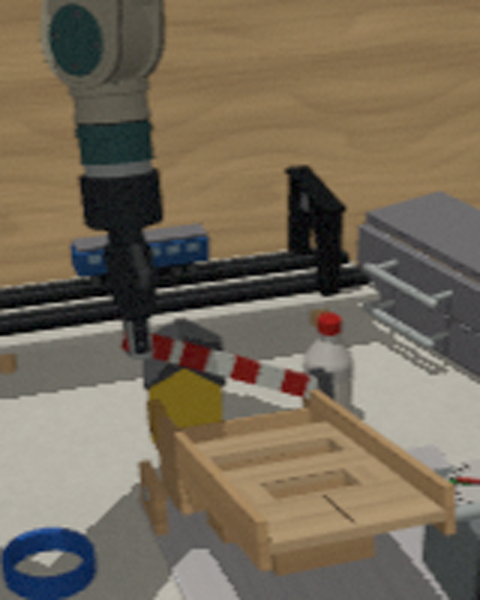

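Request:
drive_tool([
  [0,[0,14,5],[0,0,0]],
  [0,[0,28,10],[0,0,0]],
  [0,[0,43,12.5],[0,0,0]],
  [0,[0,58,15],[0,0,0]],
  [0,[0,68,15.5],[0,0,0]],
  [0,[0,74,16],[0,0,0]],
  [0,[0,78,16],[0,0,0]],
  [0,[0,78,16],[0,0,0]],
])

```text
time_s: 16.05
tool_pos: [0.3768, 0.335, 0.0776]
tool_rot: [-0.56, -0.431, 0.561, 0.431]
ft_force: [-4.3, 4.1, -1.3]
opening: 0.131
```

```bash
python3 - <<'E'
from h import *
st()
for n in('side','top'):
  i=cv2.cvtColor(shot(n,n+'18'),4); i=i[80:200,220:340] if n=='side' else i[100:240,150:310]
  cv2.imwrite(f'pics/{n}18z.png',cv2.resize(i,None,fx=5,fy=5,interpolation=2))
E
```

```text
t 16.05 pos [0.3768 0.335  0.0776] head 90.1 app [-0.002 -0.257 -0.966] F [-4.3  4.1 -1.3] op 0.131 j [ 0.72  0.31 -0.31  1.12 -0.19  0.73]
```

View pics/side18z.png

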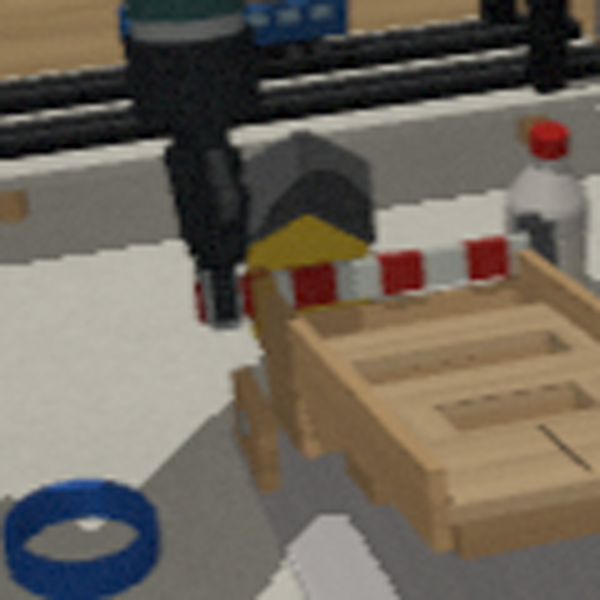

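Request:
drive_tool([
  [0,[0,3,0],[0,0,0]],
  [0,[0,5,0],[0,0,0]],
  [0,[0,6,0],[0,0,0]],
  [0,[0,6,0],[0,0,0]],
])

```text
time_s: 16.65
tool_pos: [0.3769, 0.3347, 0.0755]
tool_rot: [-0.559, -0.431, 0.561, 0.432]
ft_force: [-10.4, 5.6, 18.4]
opening: 0.132
```

```bash
python3 - <<'E'
from h import *
st()
for n in('side','top'):
  i=cv2.cvtColor(shot(n,n+'19'),4); i=i[80:200,220:340] if n=='side' else i[100:240,150:310]
  cv2.imwrite(f'pics/{n}19z.png',cv2.resize(i,None,fx=5,fy=5,interpolation=2))
E
```

```text
t 16.65 pos [0.3769 0.3347 0.0755] head 90.1 app [-0.002 -0.255 -0.967] F [-10.4   5.6  18.4] op 0.132 j [ 0.72  0.31 -0.32  1.11 -0.19  0.73]
```

View pics/side19z.png

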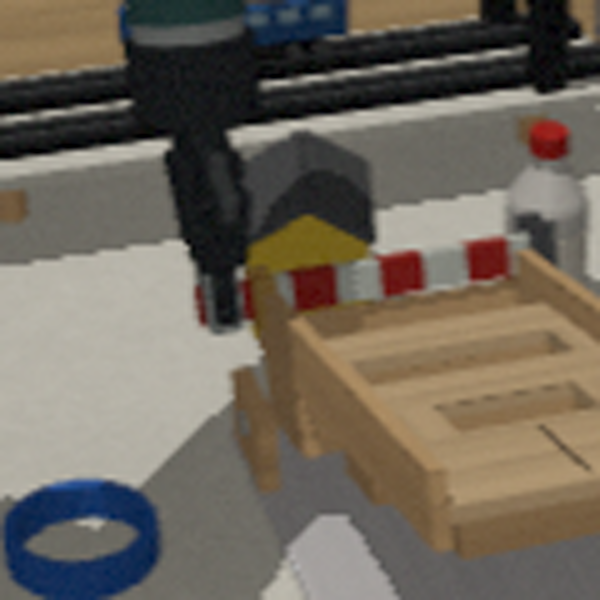

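Request:
drive_tool([
  [0,[0,-4,0],[0,0,0]],
  [25,[0,-4,0],[0,0,0]],
  [40,[0,-4,0],[0,0,0]],
  [40,[0,-4,0],[0,0,0]],
  [40,[0,-30,0],[0,0,0]],
  [40,[0,-80,0],[0,0,0]],
  [40,[0,-140,0],[0,0,0]],
  [40,[0,-200,0],[0,0,0]],
  [40,[0,-200,0],[0,0,0]],
])

```text
time_s: 17.88
tool_pos: [0.3808, 0.3875, 0.2716]
tool_rot: [0.561, 0.435, -0.557, -0.43]
ft_force: [0.7, -0.5, 0.3]
opening: 0.469
```

```bash
python3 - <<'E'
from h import *
st()
a=shot('top','top20');b=shot('side','side20')
i=cv2.cvtColor(b,4)[80:200,220:340];cv2.imwrite('pics/side20z.png',cv2.resize(i,None,fx=5,fy=5,interpolation=2))
cv2.imwrite('pics/top20z.png',cv2.resize(cv2.cvtColor(a,4)[110:265,375:545],None,fx=4,fy=4,interpolation=2))
E
```

```text
t 17.88 pos [0.3808 0.3875 0.2716] head 89.9 app [ 0.008 -0.252 -0.968] F [ 0.7 -0.5  0.3] op 0.469 j [ 0.78  0.24  0.03  1.53 -0.19  0.8 ]
```

View pics/side20z.png

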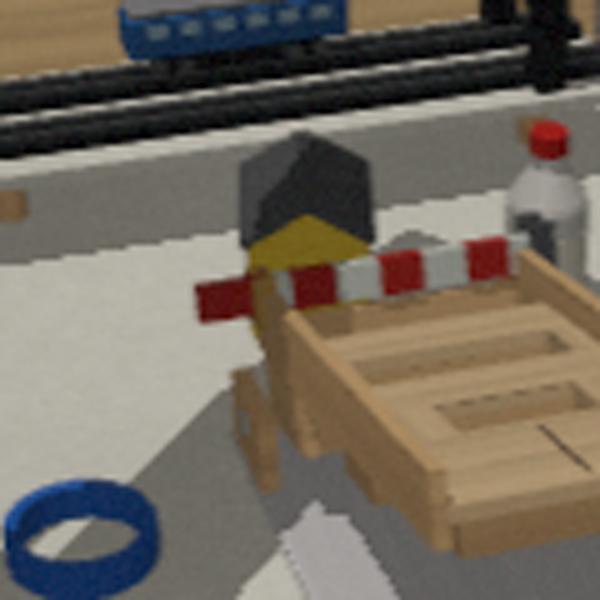

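View pics/top20z.png

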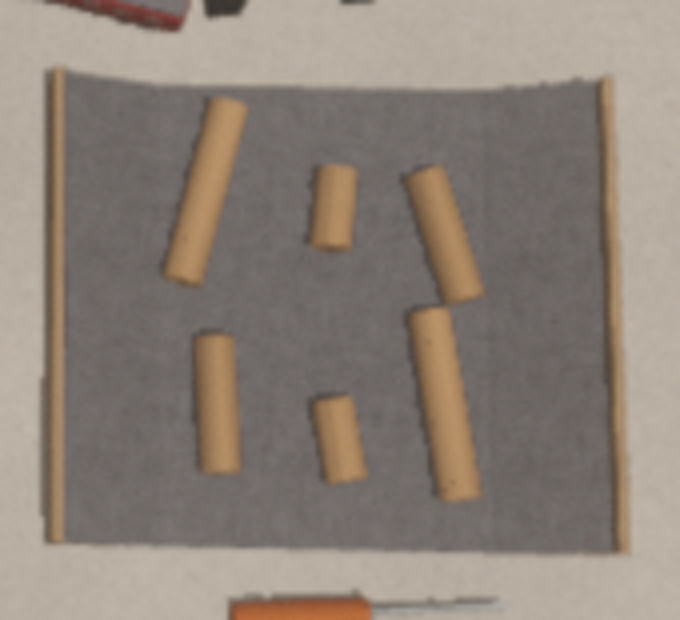

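```bash
cat >> h.py <<'E'
def posts(im):
    h=cv2.cvtColor(im,cv2.COLOR_RGB2HSV); m=((h[...,1]>75)&(h[...,0]<25)&(h[...,2]>70)).astype(np.uint8)
    M=np.zeros_like(m);M[133:246,395:525]=1;m=m*M
    out=[]
    for c in cv2.findContours(m,cv2.RETR_EXTERNAL,cv2.CHAIN_APPROX_NONE)[0]:
        if cv2.contourArea(c)<60: continue
        (cx,cy),(w,hh),a=cv2.minAreaRect(c); box=cv2.boxPoints(((cx,cy),(w,hh),a))
        e=[np.linalg.norm(box[i]-box[(i+1)%4]) for i in(0,1)]
        i=0 if e[0]<e[1] else 1  # short edge
        p1=(box[i]+box[(i+1)%4])/2;p2=(box[(i+2)%4]+box[(i+3)%4])/2
        A=onz('top',p1,.021);B=onz('top',p2,.021)
        if A[0]<B[0]:A,B=B,A
        out.append(((A+B)/2,np.linalg.norm(A-B)*1e3,np.degrees(np.arctan2(A[1]-B[1],A[0]-B[0])),cv2.contourArea(c),(cx,cy)))
    for o in sorted(out,key=lambda o:-o[1]): print('c',o[0].round(4),'len',round(o[1]),'ang',round(o[2],1),'px',np.round(o[4]))
    return out
E
python3 - <<'E'
from h import *
posts(cv2.imread('pics/top20.png')[...,::-1].copy())
E
```

```text
c [ 0.5966 -0.2028  0.021 ] len 145 ang -14.7 px [426. 158.]
c [ 0.4413 -0.3769  0.021 ] len 142 ang 8.6 px [486. 211.]
c [ 0.4378 -0.2106  0.021 ] len 104 ang 2.9 px [429. 210.]
c [ 0.5677 -0.3794  0.021 ] len 103 ang 17.1 px [486. 168.]
c [ 0.5864 -0.2979  0.021 ] len 64 ang -0.7 px [458. 162.]
c [ 0.4132 -0.2996  0.021 ] len 62 ang 9.5 px [459. 219.]
```

```bash
python3 - <<'E'
from h import *
plan([.438,-.2066,.27],92.9)
E
```

```text
shift [-572.3  149.4  -59.1] turn [ -0.3  -2.9 -15. ]
```

Request:
drive_tool([
  [60,[-572,149,-59],[0,-3,-15]],
  [60,[-572,149,-59],[0,-3,-15]],
  [60,[-572,149,-59],[0,-3,-15]],
  [60,[-572,149,-59],[0,-3,-15]],
  [60,[-572,149,-59],[0,-3,-15]],
  [60,[-572,149,-59],[0,-3,-15]],
  [60,[-572,149,-59],[0,-3,-15]],
  [60,[-572,149,-59],[0,-3,-15]],
  [60,[-572,149,-59],[0,-3,-15]],
  [60,[-572,149,-59],[0,-3,-15]],
  [60,[-572,149,-59],[0,-3,-15]],
  [60,[-572,149,-59],[0,-3,-15]],
])

```text
time_s: 19.48
tool_pos: [0.4361, -0.2055, 0.2687]
tool_rot: [-0.484, -0.511, 0.515, 0.49]
ft_force: [-0.3, 0.1, -0.2]
opening: 0.701
```

```bash
python3 - <<'E'
from h import *
st();plan([.438,-.2066,.03],92.9);plan([.438,-.2066,-.004],92.9)
E
```

```text
t 19.48 pos [ 0.4361 -0.2055  0.2687] head 93.0 app [-0.01   0.002 -1.   ] F [-0.3  0.1 -0.2] op 0.701 j [-0.57  0.   -0.23  1.35 -0.   -0.62]
shift [ -1.8 238.7  -4.2] turn [-0.6  0.1  0.2]
shift [ -1.9 272.7  -4.5] turn [-0.6  0.1  0.2]
```

Request:
drive_tool([
  [60,[-2,60,-4],[0,0,0]],
  [60,[-2,120,-4],[0,0,0]],
  [60,[-2,180,-4],[0,0,0]],
  [60,[-2,220,-4],[0,0,0]],
  [60,[-2,239,-4],[0,0,0]],
  [60,[-2,239,-4],[0,0,0]],
])

```text
time_s: 20.23
tool_pos: [0.4376, -0.2055, 0.0295]
tool_rot: [-0.483, -0.511, 0.515, 0.49]
ft_force: [0.0, 0.1, 0.9]
opening: 0.7
```

```bash
python3 - <<'E'
from h import *
st();plan([.438,-.2066,-.004],92.9)
b=shot('side','side21')
i=cv2.cvtColor(b,4)[200:400,280:480];cv2.imwrite('pics/side21z.png',cv2.resize(i,None,fx=3,fy=3,interpolation=2))
E
```

```text
t 20.23 pos [ 0.4376 -0.2055  0.0295] head 93.1 app [-0.011  0.003 -1.   ] F [0.  0.1 0.9] op 0.7 j [-0.57  0.22 -0.54  0.83 -0.   -0.62]
shift [-1.2 33.5 -0.7] turn [-0.6  0.2  0.2]
```

View pics/side21z.png

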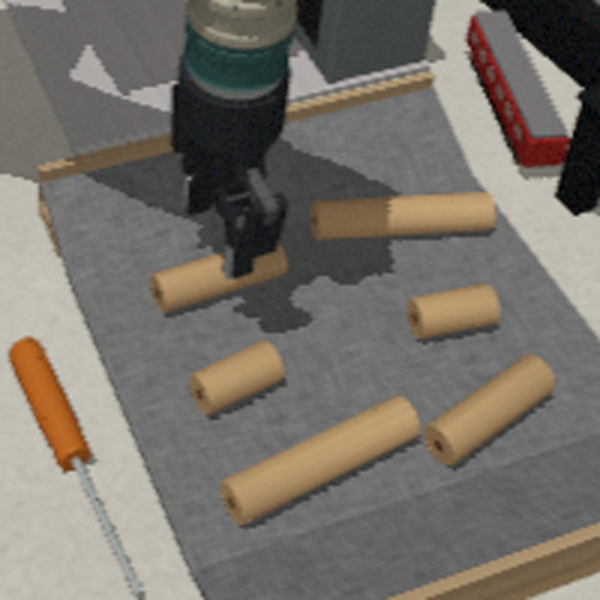

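Request:
drive_tool([
  [60,[-1,15,0],[0,0,0]],
  [60,[-1,28,0],[0,0,0]],
  [60,[-1,33,0],[0,0,0]],
  [60,[-1,33,0],[0,0,0]],
])

```text
time_s: 20.78
tool_pos: [0.4392, -0.2091, -0.0021]
tool_rot: [-0.485, -0.511, 0.515, 0.489]
ft_force: [-0.2, -0.5, -0.1]
opening: 0.701
```

```bash
python3 - <<'E'
from h import *
st()
b=shot('side','side22')
i=cv2.cvtColor(b,4)[230:330,310:410];cv2.imwrite('pics/side22z.png',cv2.resize(i,None,fx=6,fy=6,interpolation=2))
for z in(.01,.02,.03):print((proj('side',[.4376-.011,-.241,z])-[310,230])*6,(proj('side',[.4376+.011,-.241,z])-[310,230])*6)
E
```

```text
t 20.77 pos [ 0.4392 -0.2091 -0.0021] head 93.0 app [-0.008  0.001 -1.   ] F [-0.2 -0.5 -0.1] op 0.701 j [-0.57  0.26 -0.56  0.75 -0.   -0.63]
[[250.17938077 448.57579234]] [[305.15764928 433.19556905]]
[[251.80344162 430.92779101]] [[307.09991003 415.56294465]]
[[253.4471205  413.06660862]] [[309.06548924 397.71862592]]
```

View pics/side22z.png

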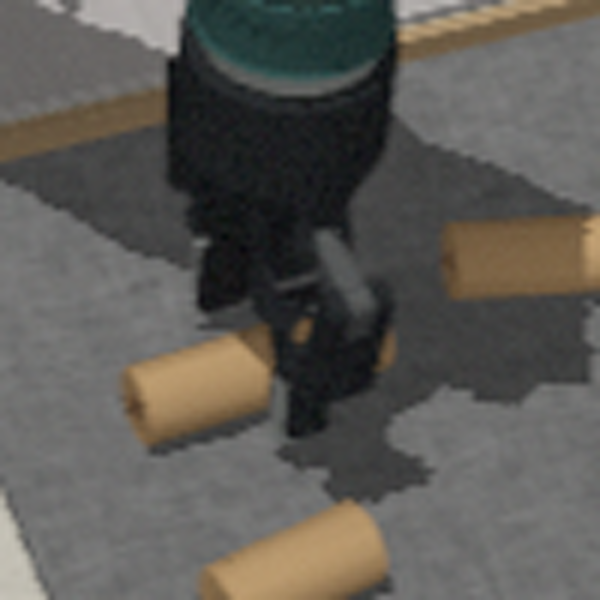

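Request:
drive_tool([
  [40,[0,0,0],[0,0,0]],
  [0,[0,0,0],[0,0,0]],
  [0,[0,0,0],[0,0,0]],
  [0,[0,0,0],[0,0,0]],
], force=40)

```text
time_s: 21.32
tool_pos: [0.4402, -0.2097, -0.001]
tool_rot: [-0.485, -0.511, 0.515, 0.488]
ft_force: [-0.6, -1.0, 5.4]
opening: 0.331
```

```bash
python3 - <<'E'
from h import *
st()
b=shot('side','side23')
i=cv2.cvtColor(b,4)[230:330,310:410];cv2.imwrite('pics/side23z.png',cv2.resize(i,None,fx=6,fy=6,interpolation=2))
for x in(.3878,.4378,.4878):print((proj('side',[x,-.2106,.021])-[310,230])*6)
E
```

```text
t 21.32 pos [ 0.4402 -0.2097 -0.001 ] head 93.0 app [-0.006 -0.001 -1.   ] F [-0.6 -1.   5.4] op 0.331 j [-0.57  0.26 -0.56  0.75 -0.   -0.63]
[[123.26469945 393.99056756]]
[[248.40545905 360.20298249]]
[[370.20038673 327.31876082]]
```

View pics/side23z.png

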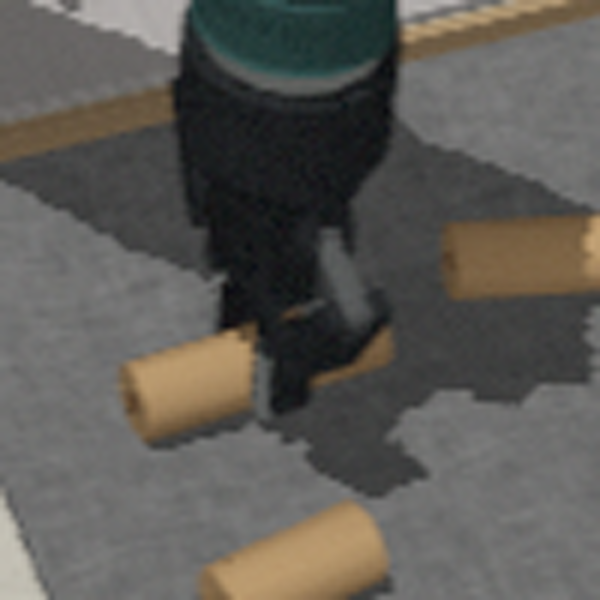

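Request:
drive_tool([
  [0,[0,-30,0],[0,0,0]],
  [0,[0,-90,0],[0,0,0]],
  [0,[0,-150,0],[0,0,0]],
  [0,[0,-210,0],[0,0,0]],
  [0,[0,-270,0],[0,0,0]],
  [0,[0,-290,0],[0,0,0]],
  [0,[0,-290,0],[0,0,0]],
])

```text
time_s: 22.25
tool_pos: [0.4427, -0.2098, 0.2899]
tool_rot: [-0.486, -0.512, 0.514, 0.487]
ft_force: [0.4, 0.1, -0.3]
opening: 0.333
```

```bash
cat >> h.py <<'E'
DX=np.array([0,.002,0])
def drop(h,off=.022,x=.486): 
    p=HEAD+.045*XR+(.015+h-off)*ZR+DX; p[0]=x; return p
E
python3 - <<'E'
from h import *
st();print(drop(.08));plan(drop(.08),RG)
b=shot('side','side24')
i=cv2.cvtColor(b,4)[80:280,280:480];cv2.imwrite('pics/side24z.png',cv2.resize(i,None,fx=3,fy=3,interpolation=2))
E
```

```text
t 22.25 pos [ 0.4427 -0.2098  0.2899] head 93.0 app [-0.004 -0.002 -1.   ] F [ 0.4  0.1 -0.3] op 0.333 j [-0.57  0.   -0.18  1.38 -0.   -0.62]
[0.486      0.06848984 0.23972835]
shift [275.8  49.5 -58. ] turn [ 0.2  3.  15. ]
```

View pics/side24z.png

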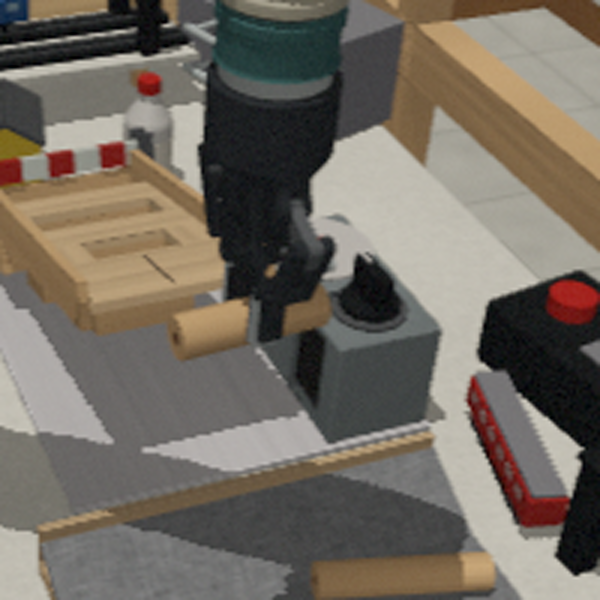

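Request:
drive_tool([
  [0,[276,0,-58],[0,3,15]],
  [0,[276,0,-58],[0,3,15]],
  [0,[276,0,-58],[0,3,15]],
  [0,[276,20,-58],[0,3,15]],
  [0,[276,49,-58],[0,3,15]],
  [0,[276,49,-58],[0,3,15]],
  [0,[276,49,-58],[0,3,15]],
  [0,[276,49,-58],[0,3,15]],
])

```text
time_s: 23.3
tool_pos: [0.485, 0.0684, 0.2394]
tool_rot: [0.561, 0.43, -0.561, -0.431]
ft_force: [0.0, 0.6, -1.1]
opening: 0.333
```

```bash
python3 - <<'E'
from h import *
st();plan(drop(.01),RG)
for n in('side','top'):
  i=cv2.cvtColor(shot(n,n+'25'),4); i=i[60:210,270:420] if n=='side' else i[120:240,225:385]
  cv2.imwrite(f'pics/{n}25z.png',cv2.resize(i,None,fx=4,fy=4,interpolation=2))
E
```

```text
t 23.3 pos [0.485  0.0684 0.2394] head 89.9 app [ 0.    -0.259 -0.966] F [ 0.   0.6 -1.1] op 0.333 j [ 0.17  0.07 -0.25  1.3  -0.26  0.18]
shift [-0.2 69.6 -1. ] turn [ 0.  -0.1  0.1]
```

View pics/side25z.png

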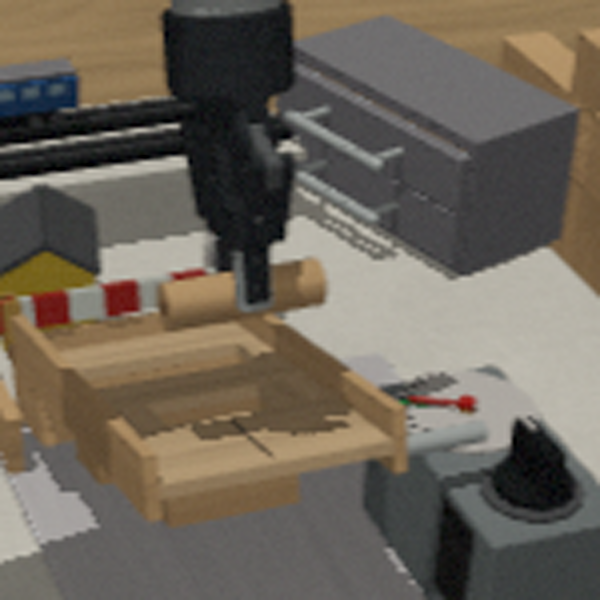

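View pics/top25z.png

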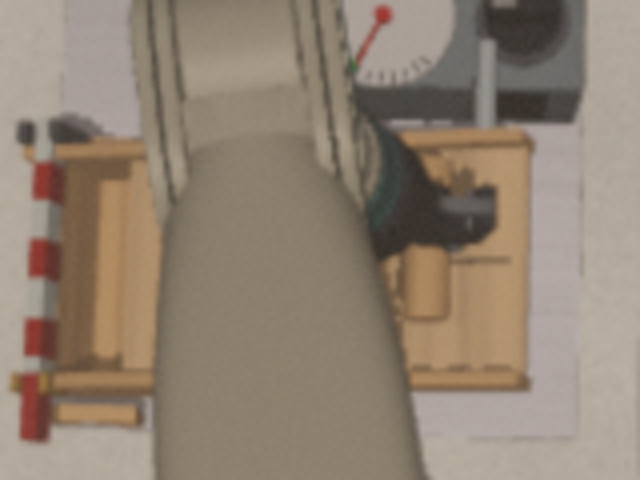

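Request:
drive_tool([
  [0,[0,30,0],[0,0,0]],
  [0,[0,55,0],[0,0,0]],
  [0,[0,65,0],[0,0,0]],
  [0,[0,69,0],[0,0,0]],
  [0,[0,69,0],[0,0,0]],
])

```text
time_s: 24.02
tool_pos: [0.4854, 0.0515, 0.1731]
tool_rot: [0.561, 0.431, -0.561, -0.43]
ft_force: [0.0, 0.3, -0.4]
opening: 0.33
```

```bash
python3 - <<'E'
from h import *
print(onz('top',(331.75,199.3),.262))
st();plan(drop(.0),RG)
for n in('side','top'):
  i=cv2.cvtColor(shot(n,n+'26'),4); i=i[100:190,290:380] if n=='side' else i[140:230,300:380]
  cv2.imwrite(f'pics/{n}26z.png',cv2.resize(i,None,fx=6,fy=6,interpolation=2))
E
```

```text
[0.43214107 0.07269855 0.262     ]
t 24.02 pos [0.4854 0.0515 0.1731] head 90.0 app [ 0.001 -0.259 -0.966] F [ 0.   0.3 -0.4] op 0.33 j [ 0.14  0.1  -0.35  1.15 -0.26  0.14]
shift [-1.  11.3 -0.6] turn [ 0.1 -0.   0.1]
```

View pics/side26z.png

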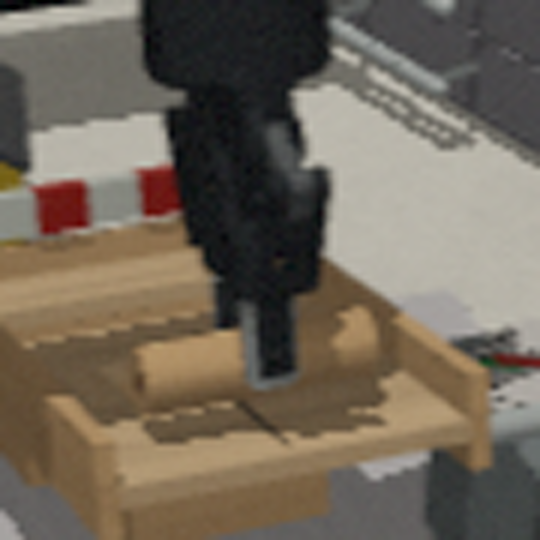

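View pics/top26z.png

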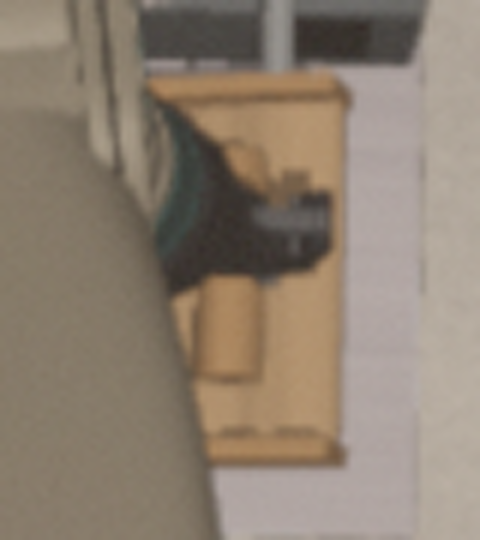

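Request:
drive_tool([
  [0,[0,4,0],[0,0,0]],
  [0,[0,7,0],[0,0,0]],
  [0,[0,9,0],[0,0,0]],
  [0,[0,9,0],[0,0,0]],
])

```text
time_s: 24.62
tool_pos: [0.4846, 0.0491, 0.1634]
tool_rot: [-0.561, -0.43, 0.561, 0.43]
ft_force: [-0.2, 0.2, -0.6]
opening: 0.331
```

```bash
python3 - <<'E'
from h import *
st();plan(drop(.0),RG)
for n in('side',):
  i=cv2.cvtColor(shot(n,n+'27'),4); i=i[100:190,290:380] if n=='side' else i[140:230,300:380]
  cv2.imwrite(f'pics/{n}27z.png',cv2.resize(i,None,fx=6,fy=6,interpolation=2))
E
```

```text
t 24.62 pos [0.4846 0.0491 0.1634] head 90.0 app [-0.    -0.259 -0.966] F [-0.2  0.2 -0.6] op 0.331 j [ 0.13  0.11 -0.37  1.13 -0.26  0.13]
shift [-1.2  1.3 -1.4] turn [-0.   0.   0.1]
```

View pics/side27z.png

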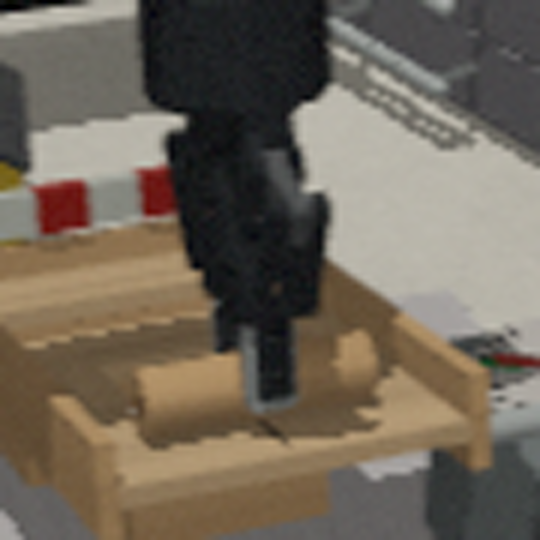

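Request:
drive_tool([
  [0,[0,1.5,0],[0,0,0]],
  [0,[0,3,0],[0,0,0]],
  [0,[0,3,0],[0,0,0]],
])

```text
time_s: 25.05
tool_pos: [0.4851, 0.0486, 0.1614]
tool_rot: [0.561, 0.431, -0.561, -0.43]
ft_force: [-1.8, 1.8, 3.7]
opening: 0.336
```

Request:
drive_tool([
  [0,[0,1.5,0],[0,0,0]],
  [0,[0,3,0],[0,0,0]],
  [0,[0,3,0],[0,0,0]],
])

```text
time_s: 25.42
tool_pos: [0.4851, 0.0477, 0.1596]
tool_rot: [0.561, 0.431, -0.561, -0.43]
ft_force: [-3.7, 1.7, 10.1]
opening: 0.33
```

Request:
drive_tool([
  [0,[0,-4,0],[0,0,0]],
  [0,[0,-4,0],[0,0,0]],
  [84,[0,-4,0],[0,0,0]],
  [84,[0,-5,0],[0,0,0]],
  [84,[0,-40,0],[0,0,0]],
  [84,[0,-100,0],[0,0,0]],
  [84,[0,-130,0],[0,0,0]],
  [84,[0,-130,0],[0,0,0]],
])

```text
time_s: 26.42
tool_pos: [0.4869, 0.082, 0.2863]
tool_rot: [0.562, 0.432, -0.559, -0.429]
ft_force: [0.0, -0.7, -0.4]
opening: 0.983
```

```bash
python3 - <<'E'
from h import *
st()
for n in('side',):
  i=cv2.cvtColor(shot(n,n+'28'),4); i=i[70:220,260:410]
  cv2.imwrite(f'pics/{n}28z.png',cv2.resize(i,None,fx=4,fy=4,interpolation=2))
E
```

```text
t 26.43 pos [0.4869 0.082  0.2863] head 90.0 app [ 0.006 -0.258 -0.966] F [ 0.  -0.7 -0.4] op 0.983 j [ 0.19  0.05 -0.16  1.4  -0.26  0.2 ]
```

View pics/side28z.png

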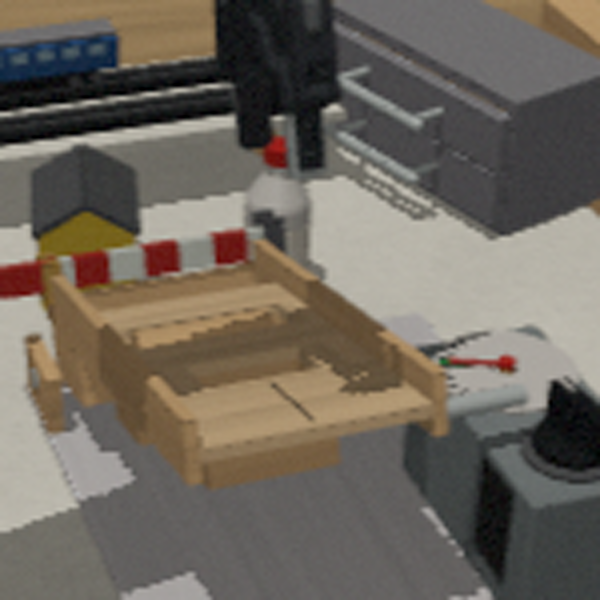

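```bash
python3 - <<'E'
from h import *
im=shot('top','top29');posts(im)
cv2.imwrite('pics/top29z.png',cv2.resize(cv2.cvtColor(im,4)[100:260,220:540],None,fx=2.4,fy=2.4,interpolation=2))
plan([.5989,-.1988,.29],90-14.7); plan([.4413,-.373,.29],98.6);plan([.5677,-.3754,.29],107.1)
E
```

```text
c [ 0.4935 -0.3797  0.021 ] len 248 ang 0.4 px [486. 193.]
c [ 0.5973 -0.2029  0.021 ] len 146 ang -14.7 px [426. 157.]
c [ 0.5864 -0.2979  0.021 ] len 64 ang -0.7 px [458. 162.]
c [ 0.4132 -0.2996  0.021 ] len 62 ang 9.5 px [459. 219.]
shift [-272.4   65.5 -114.1] turn [  1.9  14.7 -14.9]
shift [-440.6  110.7   43.6] turn [ -1.2  -8.5 -15. ]
shift [-443.   111.2  -82.8] turn [ -2.3 -17.  -14.9]
```

View pics/top29z.png

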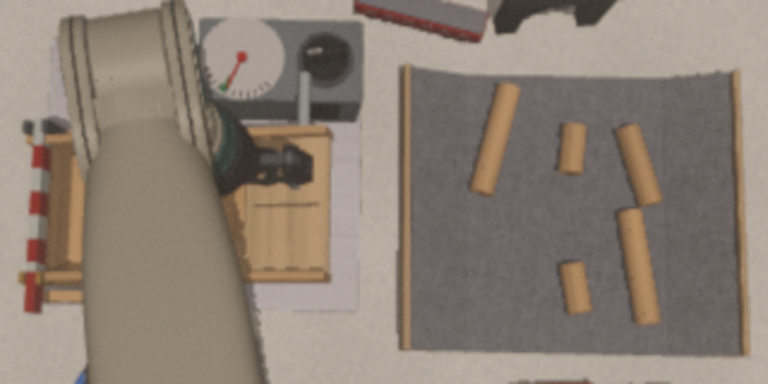

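Request:
drive_tool([
  [60,[-272,65,-114],[2,14.5,-15]],
  [60,[-272,65,-114],[2,14.5,-15]],
  [60,[-272,65,-114],[2,14.5,-15]],
  [60,[-272,65,-114],[2,14.5,-15]],
  [60,[-272,65,-114],[2,14.5,-15]],
  [60,[-272,65,-114],[2,14.5,-15]],
  [60,[-272,65,-114],[2,14.5,-15]],
  [60,[-272,65,-114],[2,14.5,-15]],
])

```text
time_s: 27.52
tool_pos: [0.5981, -0.1968, 0.2904]
tool_rot: [-0.558, -0.433, 0.433, 0.56]
ft_force: [0.6, -0.4, -0.1]
opening: 0.704
```

```bash
python3 - <<'E'
from h import *
st();plan([.5989,-.1988,-.003],75.3)
E
```

```text
t 27.52 pos [ 0.5981 -0.1968  0.2904] head 75.5 app [-0.003  0.003 -1.   ] F [ 0.6 -0.4 -0.1] op 0.704 j [-0.42  0.26  0.11  1.42  0.   -0.17]
shift [ -2.2 293.4  -2.3] turn [-0.2  0.2  0.1]
```

Request:
drive_tool([
  [60,[-2,60,-2],[0,0,0]],
  [60,[-2,120,-2],[0,0,0]],
  [60,[-2,180,-2],[0,0,0]],
  [60,[-2,240,-2],[0,0,0]],
  [60,[-2,275,-2],[0,0,0]],
  [60,[-2,292,-2],[0,0,0]],
  [60,[-2,292,-2],[0,0,0]],
  [40,[-2,292,-2],[0,0,0]],
  [0,[-2,292,-2],[0,0,0]],
  [0,[-2,292,-2],[0,0,0]],
  [0,[-2,292,-2],[0,0,0]],
], force=40)

```text
time_s: 28.9
tool_pos: [0.6021, -0.2011, 0.0016]
tool_rot: [0.56, 0.433, -0.432, -0.559]
ft_force: [-0.3, -0.6, 6.0]
opening: 0.33
```

```bash
python3 - <<'E'
from h import *
st()
i=cv2.cvtColor(shot('side','side30'),4)[170:330,330:490]
cv2.imwrite(f'pics/side30z.png',cv2.resize(i,None,fx=3.7,fy=3.7,interpolation=2))
E
```

```text
t 28.9 pos [ 0.6021 -0.2011  0.0016] head 75.4 app [ 0.003 -0.    -1.   ] F [-0.3 -0.6  6. ] op 0.33 j [-0.42  0.47 -0.24  0.86  0.   -0.17]
```

View pics/side30z.png

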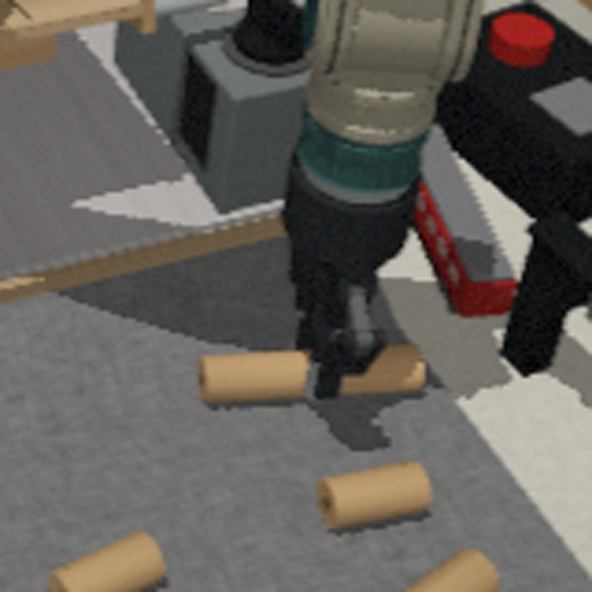

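Request:
drive_tool([
  [0,[0,-30,0],[0,0,0]],
  [0,[0,-90,0],[0,0,0]],
  [0,[0,-150,0],[0,0,0]],
  [0,[0,-210,0],[0,0,0]],
  [0,[0,-270,0],[0,0,0]],
  [0,[0,-290,0],[0,0,0]],
  [0,[0,-290,0],[0,0,0]],
])

```text
time_s: 29.82
tool_pos: [0.6017, -0.2013, 0.2921]
tool_rot: [0.56, 0.433, -0.432, -0.558]
ft_force: [0.1, 0.0, -0.7]
opening: 0.333
```

```bash
python3 - <<'E'
from h import *
st();plan(drop(.08,.020,.490),RG)
E
```

```text
t 29.82 pos [ 0.6017 -0.2013  0.2921] head 75.4 app [ 0.004 -0.001 -1.   ] F [ 0.1  0.  -0.7] op 0.333 j [-0.43  0.26  0.12  1.42  0.   -0.17]
shift [233.5  49.8 176.3] turn [ -1.7 -14.5  15. ]
```

Request:
drive_tool([
  [0,[233.5,0,176],[-1.5,-14.5,15]],
  [0,[233.5,0,176],[-1.5,-14.5,15]],
  [0,[233.5,0,176],[-1.5,-14.5,15]],
  [0,[233.5,0,176],[-1.5,-14.5,15]],
  [0,[233.5,30,176],[-1.5,-14.5,15]],
  [0,[233.5,50,176],[-1.5,-14.5,15]],
  [0,[233.5,50,176],[-1.5,-14.5,15]],
  [0,[233.5,50,176],[-1.5,-14.5,15]],
])

```text
time_s: 30.82
tool_pos: [0.4885, 0.0693, 0.2393]
tool_rot: [-0.558, -0.428, 0.563, 0.433]
ft_force: [0.6, 0.6, -0.3]
opening: 0.33
```

```bash
cat >> h.py <<'E'
def look(k,full=False):
    a=shot('top','top'+k); b=shot('side','side'+k)
    A=cv2.resize(cv2.cvtColor(a,4)[140:230,300:370],None,fx=6,fy=6,interpolation=2);B=cv2.resize(cv2.cvtColor(b,4)[100:190,290:350+10],None,fx=6,fy=6,interpolation=2)
    cv2.imwrite(f'pics/both{k}.png',np.hstack([A[:540],B[:540]])[:,:800]); return a,b
E
python3 - <<'E'
from h import *
st();plan(drop(.01,.020,.490),RG)
look('31')
E
```

```text
t 30.82 pos [0.4885 0.0693 0.2393] head 90.1 app [-0.01  -0.258 -0.966] F [ 0.6  0.6 -0.3] op 0.33 j [ 0.17  0.08 -0.23  1.31 -0.26  0.17]
shift [-1.1 67.8 -2.1] turn [-0.5  0.1  0.2]
```

View pics/both31.png

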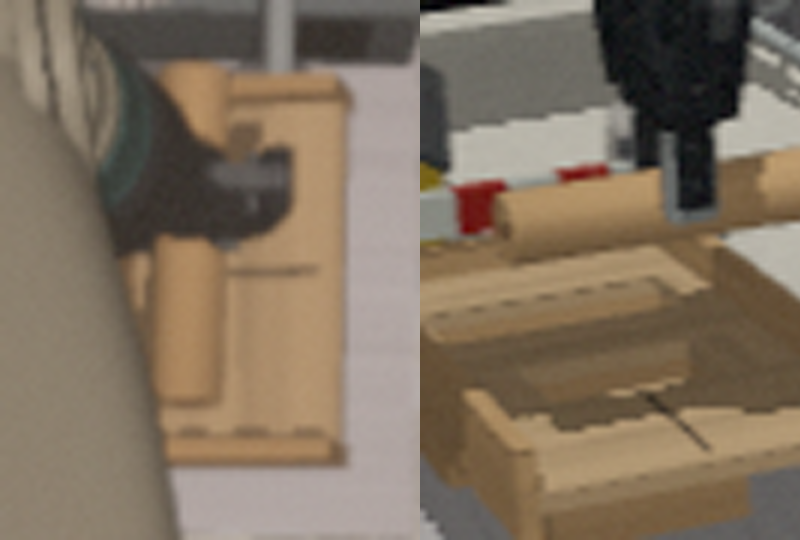

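```bash
python3 - <<'E'
from h import *
def X(u,z): return onz('top',(u[0]/6+300,u[1]/6+140),z).round(4)
n=X((188,403),.243);f=X((192,62),.273);print(n,f,(n+f)/2,np.linalg.norm(n-f), 'yaw',np.degrees(np.arctan2(f[1]-n[1],f[0]-n[0])))
print('line',X((317,269),.177),X((232,272),.166))
# walls near inner top z: deck .175+.0193
print('wall near outer',X((342,464),.197),'inner',X((342,436),.197),'far outer',X((345,76),.197),'far inner',X((345,100),.197))
E
```

```text
[0.4149 0.0735 0.243 ] [0.5528 0.0748 0.273 ] [0.48385 0.07415 0.258  ] 0.14113149896461807 yaw 0.5401182522834393
line [0.4833 0.0189 0.177 ] [0.4829 0.0563 0.166 ]
wall near outer [0.3954 0.0073 0.197 ] inner [0.4075 0.0075 0.197 ] far outer [0.5659 0.0087 0.197 ] far inner [0.5552 0.0086 0.197 ]
```

Request:
drive_tool([
  [0,[0,30,1],[-0.5,0,0]],
  [0,[0,55,1],[-0.5,0,0]],
  [0,[0,68,1],[-0.5,0,0]],
  [0,[-1,73,1],[-0.5,0,0]],
  [0,[-1,76,1],[-0.5,0,0]],
  [0,[-1,76,1],[-0.5,0,0]],
])

```text
time_s: 31.68
tool_pos: [0.4877, 0.0492, 0.1671]
tool_rot: [-0.561, -0.432, 0.561, 0.43]
ft_force: [-0.2, -0.4, -0.7]
opening: 0.332
```

```bash
python3 - <<'E'
from h import *
st();plan(drop(.0,.020,.4875),RG)
look('32')
E
```

```text
t 31.68 pos [0.4877 0.0492 0.1671] head 90.1 app [ 0.001 -0.258 -0.966] F [-0.2 -0.4 -0.7] op 0.332 j [ 0.13  0.11 -0.36  1.14 -0.26  0.13]
shift [-0.3  2.9  0.2] turn [0.1 0.1 0.2]
```

View pics/both32.png

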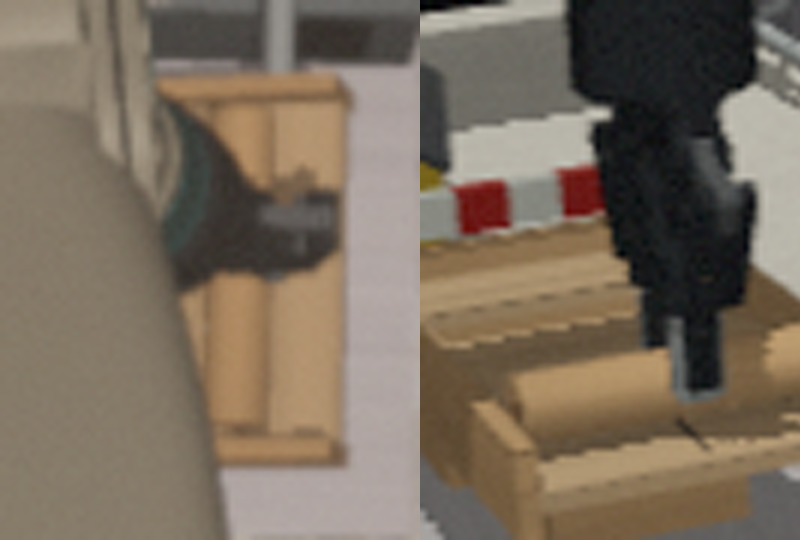

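Request:
drive_tool([
  [0,[0,1.5,0],[0,0,0]],
  [0,[0,3,0],[0,0,0]],
  [0,[0,4,0],[0,0,0]],
  [0,[0,4,0],[0,0,0]],
])

```text
time_s: 32.28
tool_pos: [0.487, 0.0481, 0.1625]
tool_rot: [-0.56, -0.431, 0.561, 0.43]
ft_force: [0.4, -0.0, -0.2]
opening: 0.333
```

Request:
drive_tool([
  [0,[0,1.5,0],[0,0,0]],
  [0,[0,2.5,0],[0,0,0]],
  [0,[0,2.5,0],[0,0,0]],
])

```text
time_s: 32.65
tool_pos: [0.4872, 0.0479, 0.162]
tool_rot: [-0.56, -0.432, 0.561, 0.43]
ft_force: [-4.3, 2.0, 9.2]
opening: 0.329
```

Request:
drive_tool([
  [0,[0,-2.5,0],[0,0,0]],
  [0,[0,-2.5,0],[0,0,0]],
  [84,[0,-2.5,0],[0,0,0]],
  [84,[0,-3,0],[0,0,0]],
  [84,[0,-40,0],[0,0,0]],
  [84,[0,-100,0],[0,0,0]],
  [84,[0,-130,0],[0,0,0]],
  [84,[0,-130,0],[0,0,0]],
])

```text
time_s: 33.65
tool_pos: [0.4891, 0.0817, 0.2888]
tool_rot: [0.562, 0.433, -0.559, -0.429]
ft_force: [0.5, 0.3, 0.1]
opening: 0.986
```

```bash
cat >> h.py <<'E'
def look2(k):
    a=shot('top','top'+k); b=shot('side','side'+k)
    A=cv2.resize(cv2.cvtColor(a,4)[110:260,375:535],None,fx=2.4,fy=2.4,interpolation=2);B=cv2.resize(cv2.cvtColor(b,4)[90:190,255:375],None,fx=3.4,fy=3.4,interpolation=2)
    h=max(A.shape[0],B.shape[0]);pad=lambda q:np.pad(q,((0,h-q.shape[0]),(0,0),(0,0)))
    cv2.imwrite(f'pics/both{k}.png',np.hstack([pad(A),pad(B)])[:,:800]); return a,b
E
python3 - <<'E'
from h import *
st()
a,b=look2('33');posts(a)
plan([.4425,-.375,.29],98.6)
E
```

```text
t 33.65 pos [0.4891 0.0817 0.2888] head 90.1 app [ 0.007 -0.257 -0.966] F [0.5 0.3 0.1] op 0.986 j [ 0.19  0.06 -0.15  1.4  -0.26  0.2 ]
c [ 0.4414 -0.3772  0.021 ] len 142 ang 8.2 px [486. 211.]
c [ 0.5678 -0.3798  0.021 ] len 103 ang 16.4 px [486. 168.]
c [ 0.5864 -0.2979  0.021 ] len 64 ang -0.7 px [458. 162.]
c [ 0.4133 -0.2997  0.021 ] len 62 ang 10.6 px [459. 219.]
shift [-441.6  112.9   45.1] turn [ -1.1  -8.4 -14.9]
```

View pics/both33.png

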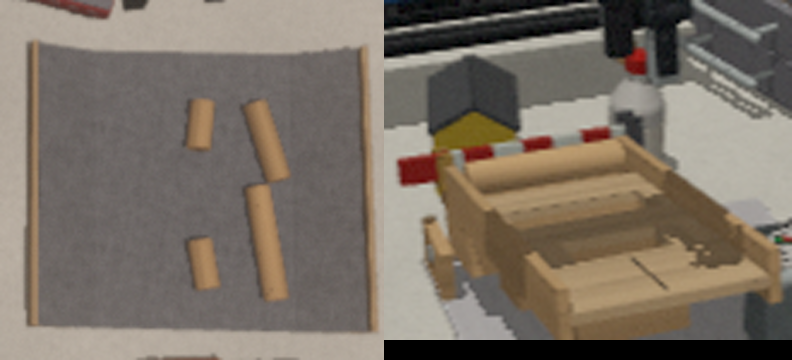

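Request:
drive_tool([
  [60,[-441,113,46],[-1,-8,-15]],
  [60,[-441,113,46],[-1,-8,-15]],
  [60,[-441,113,46],[-1,-8,-15]],
  [60,[-441,113,46],[-1,-8,-15]],
  [60,[-441,113,46],[-1,-8,-15]],
  [60,[-441,113,46],[-1,-8,-15]],
  [60,[-441,113,46],[-1,-8,-15]],
  [60,[-441,113,46],[-1,-8,-15]],
  [60,[-441,113,46],[-1,-8,-15]],
  [60,[-441,113,46],[-1,-8,-15]],
])

```text
time_s: 35.0
tool_pos: [0.441, -0.3732, 0.2887]
tool_rot: [0.461, 0.535, -0.534, -0.465]
ft_force: [0.3, 0.3, 0.2]
opening: 0.699
```

```bash
python3 - <<'E'
from h import *
st();plan([.4414,-.3745,-.002],98.3)
E
```

```text
t 35.0 pos [ 0.441  -0.3732  0.2887] head 98.1 app [-0.003  0.004 -1.   ] F [0.3 0.3 0.2] op 0.699 j [-0.81  0.17 -0.01  1.4   0.   -0.96]
shift [ -2.8 290.7  -1. ] turn [-0.1 -0.2  0.3]
```

Request:
drive_tool([
  [60,[-3,60,1],[0,0,0]],
  [60,[-3,120,1],[0,0,0]],
  [60,[-3,180,1],[0,0,0]],
  [60,[-3,240,1],[0,0,0]],
  [60,[-3,275,1],[0,0,0]],
  [60,[-3,290,1],[0,0,0]],
  [60,[-3,290,1],[0,0,0]],
  [40,[-3,290,1],[0,0,0]],
  [0,[-3,290,1],[0,0,0]],
  [0,[-3,290,1],[0,0,0]],
  [0,[-3,290,1],[0,0,0]],
], force=40)

```text
time_s: 36.38
tool_pos: [0.4425, -0.3785, 0.0027]
tool_rot: [0.464, 0.534, -0.534, -0.462]
ft_force: [0.3, 0.3, 6.2]
opening: 0.333
```

Request:
drive_tool([
  [0,[0,-30,0],[0,0,0]],
  [0,[0,-90,0],[0,0,0]],
  [0,[0,-150,0],[0,0,0]],
  [0,[0,-210,0],[0,0,0]],
  [0,[0,-270,0],[0,0,0]],
  [0,[0,-290,0],[0,0,0]],
  [0,[0,-290,0],[0,0,0]],
])

```text
time_s: 37.25
tool_pos: [0.4422, -0.3786, 0.2933]
tool_rot: [-0.465, -0.534, 0.534, 0.462]
ft_force: [0.2, 0.7, -1.7]
opening: 0.33
```

```bash
python3 - <<'E'
from h import *
st();plan(drop(.08,.020,.4845),RG)
i=cv2.cvtColor(shot('side','side34'),4)[120:390,280:500]
cv2.imwrite(f'pics/side34z.png',cv2.resize(i,None,fx=2.2,fy=2.2,interpolation=2))
E
```

```text
t 37.25 pos [ 0.4422 -0.3786  0.2933] head 98.1 app [ 0.003 -0.003 -1.   ] F [ 0.2  0.7 -1.7] op 0.33 j [-0.82  0.17  0.    1.4   0.   -0.96]
shift [ 437.3   50.5 -105.1] turn [ 1.2  8.1 14.9]
```

View pics/side34z.png

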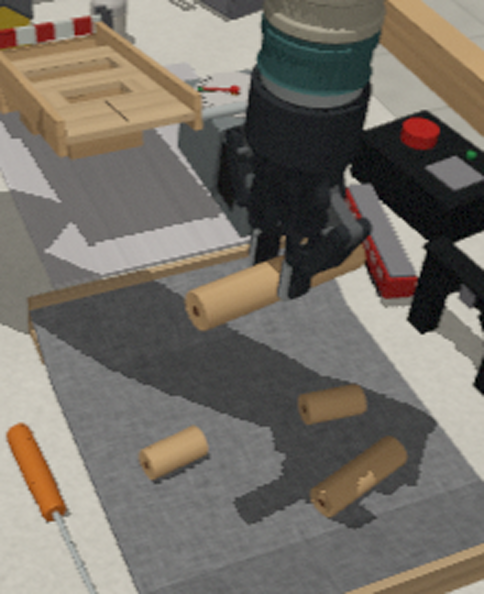

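Request:
drive_tool([
  [0,[437,0,-105],[1,8,15]],
  [0,[437,0,-105],[1,8,15]],
  [0,[437,0,-105],[1,8,15]],
  [0,[437,0,-105],[1,8,15]],
  [0,[437,0,-105],[1,8,15]],
  [0,[437,0,-105],[1,8,15]],
  [0,[437,30,-105],[1,8,15]],
  [0,[437,50,-105],[1,8,15]],
  [0,[437,50,-105],[1,8,15]],
  [0,[437,50,-105],[1,8,15]],
])

```text
time_s: 38.55
tool_pos: [0.4827, 0.0694, 0.2403]
tool_rot: [-0.56, -0.43, 0.562, 0.431]
ft_force: [0.1, -0.4, -0.6]
opening: 0.333
```

```bash
python3 - <<'E'
from h import *
st();plan(drop(.005,.0185,.4845),RG)
look('35')
E
```

```text
t 38.55 pos [0.4827 0.0694 0.2403] head 90.1 app [-0.001 -0.259 -0.966] F [ 0.1 -0.4 -0.6] op 0.333 j [ 0.17  0.06 -0.25  1.3  -0.26  0.18]
shift [-0.9 72.3 -2. ] turn [-0.1  0.1  0.1]
```

View pics/both35.png

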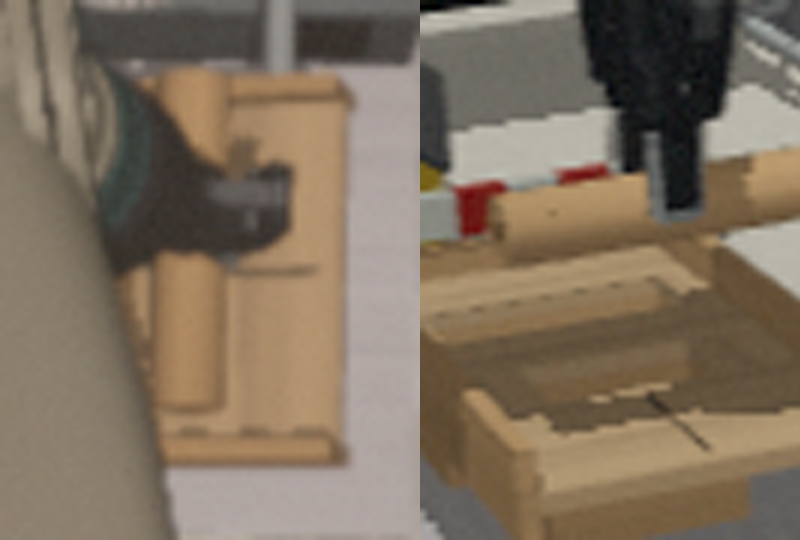

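Request:
drive_tool([
  [0,[0,30,-1],[0,0,0]],
  [0,[0,55,-1],[0,0,0]],
  [0,[0,66,-1],[0,0,0]],
  [0,[-1,72,-1],[0,0,0]],
  [0,[-1,75,-1],[0,0,0]],
  [0,[-1,75,-1],[0,0,0]],
  [0,[-1,75,-1],[0,0,0]],
])

```text
time_s: 39.52
tool_pos: [0.4848, 0.05, 0.1694]
tool_rot: [-0.561, -0.432, 0.561, 0.43]
ft_force: [-0.1, 0.2, -0.4]
opening: 0.328
```

```bash
python3 - <<'E'
from h import *
st();plan(drop(.0,.0185,.4837),RG)
look('36')
E
```

```text
t 39.52 pos [0.4848 0.05   0.1694] head 90.1 app [ 0.002 -0.258 -0.966] F [-0.1  0.2 -0.4] op 0.328 j [ 0.13  0.1  -0.36  1.14 -0.26  0.13]
shift [-0.5  3.7  1.2] turn [0.1 0.1 0.2]
```

View pics/both36.png

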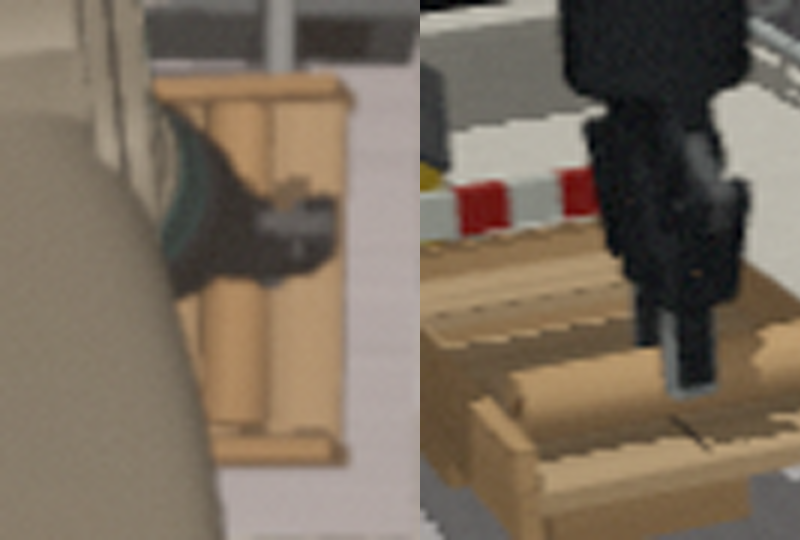

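Request:
drive_tool([
  [0,[0,2,1],[0,0,0]],
  [0,[0,4,1],[0,0,0]],
  [0,[0,6,1],[0,0,0]],
  [0,[0,6,1],[0,0,0]],
])

```text
time_s: 40.12
tool_pos: [0.4832, 0.0483, 0.1631]
tool_rot: [-0.56, -0.431, 0.561, 0.43]
ft_force: [-1.2, 1.0, 1.2]
opening: 0.329
```

Light contact. Release.

Request:
drive_tool([
  [0,[0,0,0],[0,0,0]],
  [84,[0,0,0],[0,0,0]],
  [84,[0,-1,0],[0,0,0]],
  [84,[0,-40,0],[0,0,0]],
  [84,[0,-100,0],[0,0,0]],
  [84,[0,-130,0],[0,0,0]],
  [84,[0,-130,0],[0,0,0]],
])

```text
time_s: 41.0
tool_pos: [0.4854, 0.0825, 0.2915]
tool_rot: [0.562, 0.433, -0.559, -0.429]
ft_force: [-0.5, 0.5, -0.5]
opening: 0.983
```

```bash
python3 - <<'E'
from h import *
st()
a,b=look2('37');o=posts(a)
for q in o:
  print(q[1]);plan([q[0][0],q[0][1]+.003,.29],90+q[2])
E
```

```text
t 41.0 pos [0.4854 0.0825 0.2915] head 90.1 app [ 0.007 -0.257 -0.966] F [-0.5  0.5 -0.5] op 0.983 j [ 0.2   0.05 -0.16  1.41 -0.26  0.2 ]
c [ 0.5678 -0.3797  0.021 ] len 103 ang 16.3 px [486. 168.]
c [ 0.5864 -0.2979  0.021 ] len 64 ang -0.7 px [458. 162.]
c [ 0.413  -0.2997  0.021 ] len 62 ang 10.6 px [459. 220.]
61.82060798328536
shift [-366.    95.6   70.7] turn [ -1.4 -10.4 -14.9]
102.95719609596827
shift [-443.6  116.2  -83.9] turn [ -2.1 -16.1 -14.8]
63.86968174511248
shift [-364.5   95.1 -102.6] turn [  0.1   0.8 -14.9]
```

View pics/both37.png

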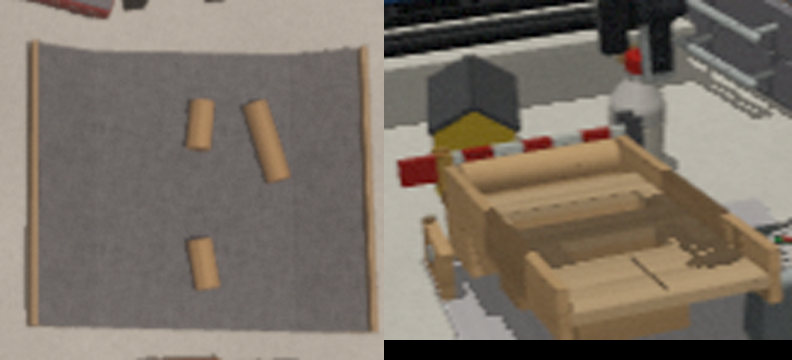

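Request:
drive_tool([
  [60,[-443,116,-83],[-2,-16,-15]],
  [60,[-443,116,-83],[-2,-16,-15]],
  [60,[-443,116,-83],[-2,-16,-15]],
  [60,[-443,116,-83],[-2,-16,-15]],
  [60,[-443,116,-83],[-2,-16,-15]],
  [60,[-443,116,-83],[-2,-16,-15]],
  [60,[-443,116,-83],[-2,-16,-15]],
  [60,[-443,116,-83],[-2,-16,-15]],
  [60,[-443,116,-83],[-2,-16,-15]],
  [60,[-443,116,-83],[-2,-16,-15]],
])

```text
time_s: 42.35
tool_pos: [0.5659, -0.3755, 0.2883]
tool_rot: [0.422, 0.566, -0.565, -0.428]
ft_force: [-0.3, 0.9, 0.5]
opening: 0.708
```

```bash
python3 - <<'E'
from h import *
st();plan([.5678,-.3767,-.001],106.3)
shot('top','top38');i=cv2.imread('pics/top38.png')[100:260,220:400];cv2.imwrite('pics/top38z.png',cv2.resize(i,None,fx=3.5,fy=3.5,interpolation=2))
E
```

```text
t 42.35 pos [ 0.5659 -0.3755  0.2883] head 106.1 app [-0.005  0.006 -1.   ] F [-0.3  0.9  0.5] op 0.708 j [-0.68  0.36  0.23  1.46  0.   -0.96]
shift [ -3.7 289.3  -2.6] turn [-0.2 -0.2  0.4]
```

View pics/top38z.png

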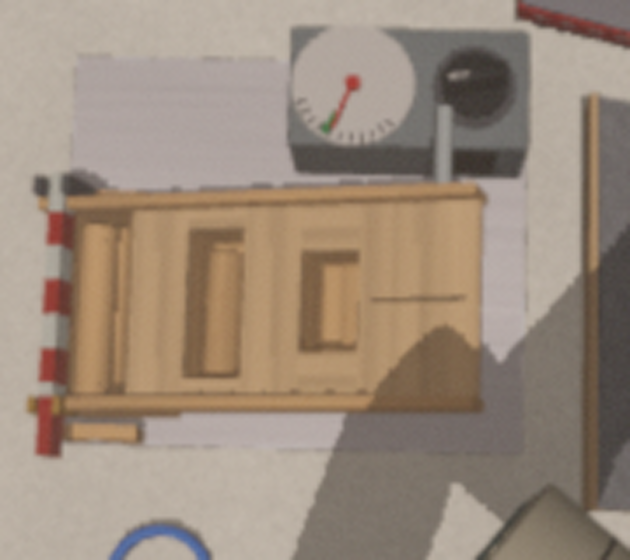

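```bash
python3 - <<'E'
from h import *
i=cv2.imread('pics/top38.png')[105:145,300:345];j=cv2.imread('pics/top12.png')[105:145,300:345]
cv2.imwrite('pics/d.png',cv2.convertScaleAbs(cv2.resize(np.hstack([i,j]),None,fx=8,fy=8,interpolation=2),alpha=1.3))
i=cv2.imread('pics/side38.png') if 0 else cv2.imread('pics/side37.png')
cv2.imwrite('pics/d2.png',cv2.convertScaleAbs(cv2.resize(i[145:180,355:405],None,fx=12,fy=12,interpolation=2),alpha=1.3))
E
```

```text
(no output)
```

View pics/d.png

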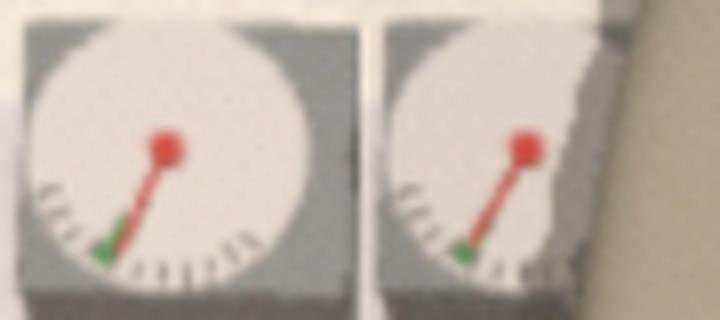

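View pics/d2.png

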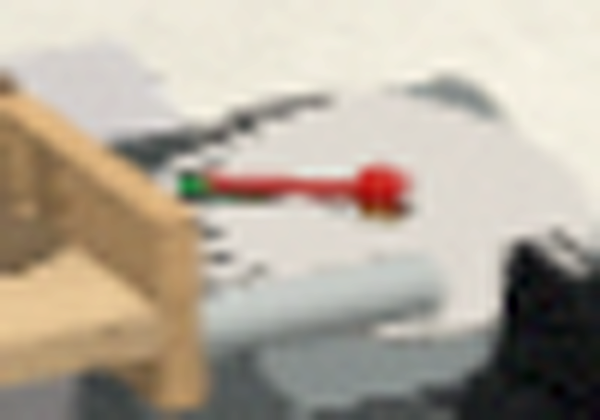

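```bash
cat >> h.py <<'E'
def needle(im):
    a=im.astype(int); w=(a[...,0]-np.maximum(a[...,1],a[...,2])).clip(0)[105:145,303:343].astype(float); w[w<20]=0
    g=(a[...,1]-a[...,0]).clip(0)[105:145,303:343].astype(float); g[g<8]=0
    ys,xs=np.mgrid[105:145,303:343]
    k=w>70; 
    # pivot = blob of strongest red
    W=cv2.GaussianBlur(w,(0,0),1.5); py,px=np.unravel_index(W.argmax(),W.shape); m=(np.hypot(ys-105-py,xs-303-px)<3.5)*w
    P=np.array([(m*xs).sum(),(m*ys).sum()])/m.sum()
    d=np.hypot(xs-P[0],ys-P[1]); m=w*(d>4.5)*(d<15)
    T=np.array([(m*xs).sum(),(m*ys).sum()])/m.sum()
    G=np.array([(g*xs).sum(),(g*ys).sum()])/max(g.sum(),1)
    an=lambda v:np.degrees(np.arctan2(v[1],v[0])).round(1)
    return an(T-P),an(G-P),P.round(1),g.sum()
E
python3 - <<'E'
from h import *
for k in ('0','12','14','15','16','18','19','20','29','33','37','38'):
  im=cv2.imread(f'pics/top{k}.png')
  if im is not None: print(k,needle(im[...,::-1]))
E
```

```text
0 (np.float64(51.9), np.float64(120.3), array([320.4, 123.1]), np.float64(289.0))
12 (np.float64(120.6), np.float64(120.3), array([320.2, 123.2]), np.float64(84.0))
14 (np.float64(120.8), np.float64(120.4), array([320.2, 123.2]), np.float64(84.0))
15 (np.float64(120.8), np.float64(120.3), array([320.2, 123.2]), np.float64(82.0))
16 (np.float64(118.9), np.float64(120.4), array([320.2, 123.3]), np.float64(91.0))
18 (np.float64(118.8), np.float64(120.4), array([320.2, 123.3]), np.float64(95.0))
19 (np.float64(118.8), np.float64(120.4), array([320.2, 123.3]), np.float64(90.0))
20 (np.float64(118.7), np.float64(120.4), array([320.2, 123.3]), np.float64(91.0))
29 (np.float64(115.8), np.float64(120.8), array([320.2, 123.3]), np.float64(142.0))
33 (np.float64(114.4), np.float64(120.7), array([320.2, 123.3]), np.float64(156.0))
37 (np.float64(114.7), np.float64(120.7), array([320.2, 123.3]), np.float64(147.0))
38 (np.float64(114.6), np.float64(121.1), array([320.2, 123.3]), np.float64(160.0))
```

```bash
python3 - <<'E'
from h import *
plan([.667,.014,.26],13)
im=cv2.imread('pics/top38.png')[108:140,340:375];cv2.imwrite('pics/k.png',cv2.convertScaleAbs(cv2.resize(im,None,fx=14,fy=14,interpolation=2),alpha=5,beta=-90))
E
```

```text
shift [ 345.2   30.5 -205.3] turn [-0.4 93.2  0.1]
```

View pics/k.png

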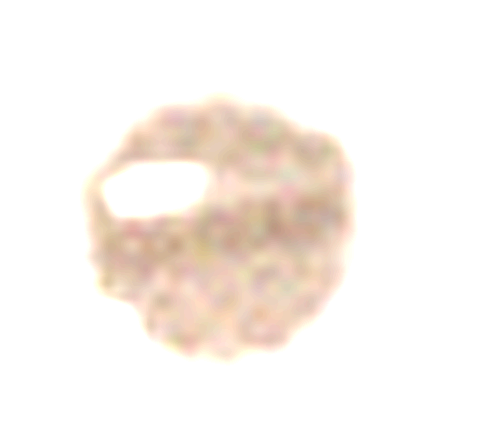

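Request:
drive_tool([
  [50,[345,30,-205],[0,95,0]],
  [50,[345,30,-205],[0,95,0]],
  [50,[345,30,-205],[0,95,0]],
  [50,[345,30,-205],[0,95,0]],
  [50,[345,30,-205],[0,95,0]],
  [50,[345,30,-205],[0,95,0]],
  [50,[345,30,-205],[0,95,0]],
  [50,[345,30,-205],[0,95,0]],
  [50,[345,30,-205],[0,95,0]],
  [50,[345,30,-205],[0,95,0]],
  [50,[345,30,-205],[0,95,0]],
])

```text
time_s: 43.78
tool_pos: [0.6671, 0.0132, 0.2616]
tool_rot: [-0.703, -0.069, 0.071, 0.705]
ft_force: [0.1, -0.2, 0.2]
opening: 0.591
```

```bash
python3 - <<'E'
from h import *
st();plan([.667,.014,.129],11)
E
```

```text
t 43.77 pos [0.6671 0.0132 0.2616] head 11.4 app [-0.002  0.003 -1.   ] F [ 0.1 -0.2  0.2] op 0.591 j [-0.08  0.34  0.15  1.39  0.    1.29]
shift [  0.3 132.6   0.5] turn [-0.2  0.4 -0.1]
```

Request:
drive_tool([
  [50,[0,60,0],[0,0,0]],
  [50,[0,110,0],[0,0,0]],
  [50,[0,132,0],[0,0,0]],
  [50,[0,132,0],[0,0,0]],
  [30,[0,132,0],[0,0,0]],
  [0,[0,132,0],[0,0,0]],
  [0,[0,132,0],[0,0,0]],
  [0,[0,132,0],[0,0,0]],
], force=40)

```text
time_s: 44.78
tool_pos: [0.668, 0.0124, 0.1319]
tool_rot: [-0.703, -0.069, 0.069, 0.704]
ft_force: [-3.0, -0.7, 5.1]
opening: 0.15
```

```bash
python3 - <<'E'
from h import *
print(st()['ft_torque'],needle(shot('top','top40')))
E
```

```text
t 44.77 pos [0.668  0.0124 0.1319] head 11.2 app [-0.     0.002 -1.   ] F [-3.  -0.7  5.1] op 0.15 j [-0.08  0.4  -0.03  1.14  0.    1.3 ]
[-0.19765853  0.6992698   0.07039632] (np.float64(114.7), np.float64(121.1), array([320.2, 123.3]), np.float64(166.0))
```

Request:
drive_tool([
  [0,[0,0,0],[0,8,0]],
  [0,[0,0,0],[0,16,0]],
  [0,[0,0,0],[0,16,0]],
  [0,[0,0,0],[0,16,0]],
])

```text
time_s: 45.32
tool_pos: [0.6679, 0.0125, 0.1319]
tool_rot: [-0.706, 0.03, -0.03, 0.707]
ft_force: [-3.8, -1.2, 6.1]
opening: 0.151
```

```bash
python3 - <<'E'
from h import *
print(st()['ft_torque'],needle(shot('top','top41')))
E
```

```text
t 45.33 pos [0.6679 0.0125 0.1319] head -4.9 app [-0.     0.002 -1.   ] F [-3.8 -1.2  6.1] op 0.151 j [-0.08  0.4  -0.03  1.14  0.    1.58]
[-0.17664396  0.75335154 -0.19340035] (np.float64(122.3), np.float64(120.3), array([320.2, 123.3]), np.float64(89.0))
```

Request:
drive_tool([
  [0,[0,0,0],[0,-3,0]],
  [0,[0,0,0],[0,-3,0]],
  [20,[0,0,0],[0,-3,0]],
  [40,[0,0,0],[0,-3,0]],
  [50,[0,0,0],[0,-3,0]],
  [50,[0,-40,0],[0,-3,0]],
  [50,[0,-100,0],[0,-3,0]],
  [50,[0,-150,0],[0,-3,0]],
  [50,[0,-150,0],[0,-3,0]],
])

```text
time_s: 46.5
tool_pos: [0.6712, 0.0123, 0.2858]
tool_rot: [-0.706, 0.008, -0.014, 0.708]
ft_force: [-0.3, 0.3, -0.3]
opening: 0.585
```

```bash
python3 - <<'E'
from h import *
st();a=shot('top','top42');print(needle(a));o=posts(a)
for q in o:
  print(q[1]);plan([q[0][0]-.001,q[0][1]+.003,.285],90+q[2])
cv2.imwrite('pics/d.png',cv2.convertScaleAbs(cv2.resize(cv2.cvtColor(a,4)[105:145,300:345],None,fx=12,fy=12,interpolation=2),alpha=1.3))
E
```

```text
t 46.5 pos [0.6712 0.0123 0.2858] head -1.8 app [ 0.009  0.002 -1.   ] F [-0.3  0.3 -0.3] op 0.585 j [-0.08  0.33  0.19  1.42  0.    1.52]
(np.float64(119.7), np.float64(119.7), array([320. , 123.2]), np.float64(87.0))
c [ 0.5677 -0.3794  0.021 ] len 103 ang 17.1 px [486. 168.]
c [ 0.5864 -0.2979  0.021 ] len 64 ang -0.7 px [458. 162.]
c [ 0.4133 -0.2997  0.021 ] len 62 ang 10.6 px [459. 219.]
62.39659135026614
shift [-247.3   -4.2 -317. ] turn [ 1.000e-01 -1.024e+02  3.000e-01]
102.86054646815717
shift [ -90.4   -3.8 -391.8] turn [ 1.000e-01 -1.089e+02  3.000e-01]
63.86968174511248
shift [ -74.3   -3.6 -309.7] turn [  0.1 -91.1   0.3]
```

View pics/d.png

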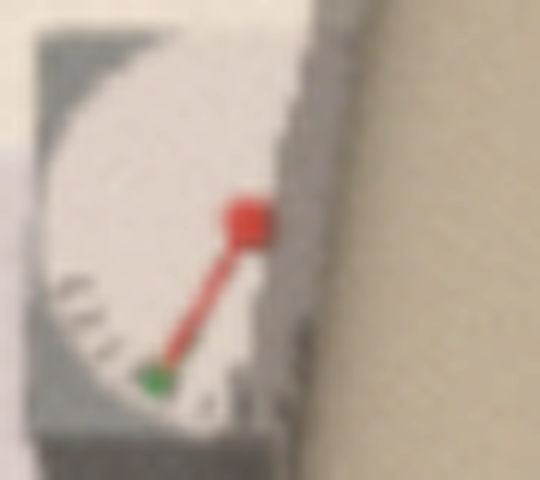

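Request:
drive_tool([
  [60,[-90,-4,-392],[0,-109,0]],
  [60,[-90,-4,-392],[0,-109,0]],
  [60,[-90,-4,-392],[0,-109,0]],
  [60,[-90,-4,-392],[0,-109,0]],
  [60,[-90,-4,-392],[0,-109,0]],
  [60,[-90,-4,-392],[0,-109,0]],
  [60,[-90,-4,-392],[0,-109,0]],
  [60,[-90,-4,-392],[0,-109,0]],
  [60,[-90,-4,-392],[0,-109,0]],
  [60,[-90,-4,-392],[0,-109,0]],
  [60,[-90,-4,-392],[0,-109,0]],
  [60,[-90,-4,-392],[0,-109,0]],
])

```text
time_s: 48.05
tool_pos: [0.5646, -0.3759, 0.2802]
tool_rot: [0.417, 0.569, -0.569, -0.422]
ft_force: [-0.6, -0.8, 0.9]
opening: 0.705
```

```bash
python3 - <<'E'
from h import *
st();plan([.5668,-.3767,-.001],106.8)
print(needle(shot('top','top43')))
E
```

```text
t 48.05 pos [ 0.5646 -0.3759  0.2802] head 107.1 app [-0.005  0.005 -1.   ] F [-0.6 -0.8  0.9] op 0.705 j [-0.68  0.36  0.22  1.44  0.   -0.98]
shift [ -3.2 281.2  -2.9] turn [-0.2  0.3  0.4]
(np.float64(120.7), np.float64(120.3), array([320.2, 123.2]), np.float64(88.0))
```

Request:
drive_tool([
  [60,[-3,60,-1],[0,0,0]],
  [60,[-3,120,-1],[0,0,0]],
  [60,[-3,180,-1],[0,0,0]],
  [60,[-3,240,-1],[0,0,0]],
  [60,[-3,268,-1],[0,0,0]],
  [60,[-3,280,-1],[0,0,0]],
  [60,[-3,280,-1],[0,0,0]],
  [40,[-3,280,-1],[0,0,0]],
  [0,[-3,280,-1],[0,0,0]],
  [0,[-3,280,-1],[0,0,0]],
  [0,[-3,280,-1],[0,0,0]],
], force=40)

```text
time_s: 49.48
tool_pos: [0.5682, -0.3797, 0.0051]
tool_rot: [0.42, 0.569, -0.569, -0.419]
ft_force: [0.0, -0.5, 6.7]
opening: 0.32
```

Request:
drive_tool([
  [0,[0,-30,0],[0,0,0]],
  [0,[0,-90,0],[0,0,0]],
  [0,[0,-150,0],[0,0,0]],
  [0,[0,-210,0],[0,0,0]],
  [0,[0,-270,0],[0,0,0]],
  [0,[0,-290,0],[0,0,0]],
  [0,[0,-290,0],[0,0,0]],
])

```text
time_s: 50.35
tool_pos: [0.5682, -0.3799, 0.2956]
tool_rot: [0.421, 0.569, -0.569, -0.419]
ft_force: [0.4, 0.2, -0.8]
opening: 0.324
```

```bash
python3 - <<'E'
from h import *
st();plan(drop(.08,.020,.4845),RG)
i=cv2.cvtColor(shot('side','side44'),4)[120:390,280:500]
cv2.imwrite(f'pics/side44z.png',cv2.resize(i,None,fx=2.2,fy=2.2,interpolation=2))
E
```

```text
t 50.35 pos [ 0.5682 -0.3799  0.2956] head 107.2 app [ 0.002 -0.001 -1.   ] F [ 0.4  0.2 -0.8] op 0.324 j [-0.68  0.36  0.25  1.46  0.   -0.98]
shift [453.7  53.4 -52.4] turn [ 2.4 17.1 14.9]
```

View pics/side44z.png

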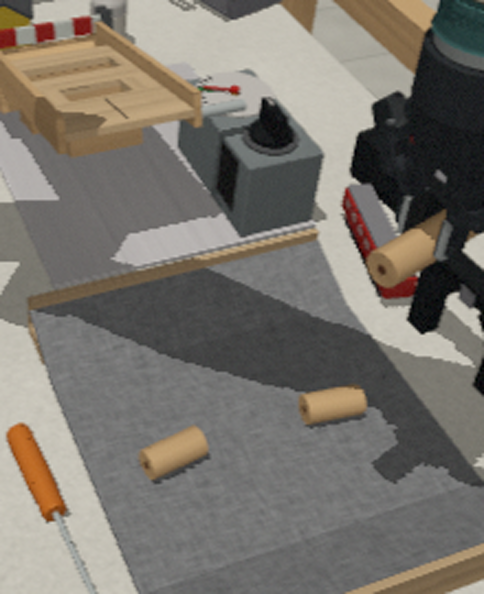

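Request:
drive_tool([
  [0,[454,0,-52],[2.5,17,15]],
  [0,[454,0,-52],[2.5,17,15]],
  [0,[454,0,-52],[2.5,17,15]],
  [0,[454,0,-52],[2.5,17,15]],
  [0,[454,0,-52],[2.5,17,15]],
  [0,[454,0,-52],[2.5,17,15]],
  [0,[454,30,-52],[2.5,17,15]],
  [0,[454,50,-52],[2.5,17,15]],
  [0,[454,50,-52],[2.5,17,15]],
  [0,[454,50,-52],[2.5,17,15]],
], force=60)

```text
time_s: 51.65
tool_pos: [0.4822, 0.0695, 0.2432]
tool_rot: [-0.559, -0.429, 0.564, 0.432]
ft_force: [-0.1, -0.5, -0.5]
opening: 0.313
```

```bash
python3 - <<'E'
from h import *
st();plan(drop(.005,.016,.4845),RG)
look('45')
E
```

```text
t 51.65 pos [0.4822 0.0695 0.2432] head 90.2 app [-0.008 -0.26  -0.966] F [-0.1 -0.5 -0.5] op 0.313 j [ 0.17  0.07 -0.24  1.32 -0.26  0.18]
shift [-0.1 72.6 -2.8] turn [-0.4  0.1  0.1]
```

View pics/both45.png

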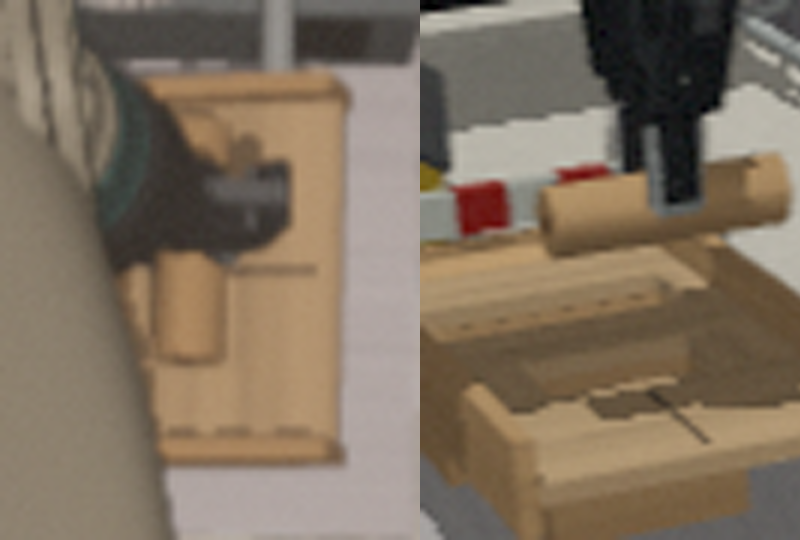

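Request:
drive_tool([
  [0,[0,30,-1],[-0.5,-1.5,0]],
  [0,[0,55,-1],[-0.5,-1.5,0]],
  [0,[0,66,-1],[-0.5,-1.5,0]],
  [0,[-1,72,-1],[-0.5,-1.5,0]],
  [0,[-1,77,-1],[-0.5,-1.5,0]],
  [0,[-1,77,-1],[-0.5,-1.5,0]],
  [0,[-1,77,-1],[-0.5,-1.5,0]],
])

```text
time_s: 52.62
tool_pos: [0.4838, 0.0494, 0.1704]
tool_rot: [-0.554, -0.438, 0.568, 0.423]
ft_force: [0.5, 0.5, -0.2]
opening: 0.308
```

```bash
python3 - <<'E'
from h import *
st();plan(drop(.0,.016,.4827),RG)
look('46')
E
```

```text
t 52.62 pos [0.4838 0.0494 0.1704] head 91.7 app [ 0.004 -0.259 -0.966] F [ 0.5  0.5 -0.2] op 0.308 j [ 0.13  0.1  -0.36  1.14 -0.26  0.11]
shift [0.4 2.1 1.1] turn [0.2 1.6 0.1]
```

View pics/both46.png

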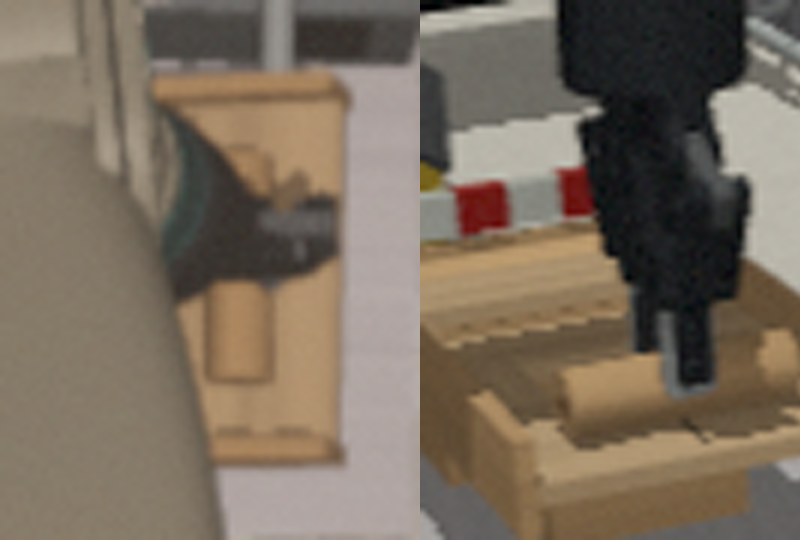

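Request:
drive_tool([
  [0,[0,1.5,0],[0,0,0]],
  [0,[0,2.5,0],[0,0,0]],
  [0,[0,2.5,0],[0,0,0]],
])

```text
time_s: 53.1
tool_pos: [0.4837, 0.049, 0.1686]
tool_rot: [-0.554, -0.438, 0.568, 0.423]
ft_force: [-1.8, 1.0, 5.4]
opening: 0.314
```

Request:
drive_tool([
  [0,[0,-1,0],[0,0,0]],
  [84,[0,-1,0],[0,0,0]],
  [84,[0,-2,0],[0,0,0]],
  [84,[0,-40,0],[0,0,0]],
  [84,[0,-100,0],[0,0,0]],
  [84,[0,-130,0],[0,0,0]],
  [84,[0,-130,0],[0,0,0]],
])

```text
time_s: 53.98
tool_pos: [0.4849, 0.0829, 0.2958]
tool_rot: [-0.555, -0.439, 0.567, 0.422]
ft_force: [-0.0, 0.5, -0.6]
opening: 0.985
```

```bash
python3 - <<'E'
from h import *
st()
a,b=look2('47');o=posts(a);print(needle(a))
for q in o:
  print(q[1]);plan([q[0][0],q[0][1]+.003,.29],90+q[2])
E
```

```text
t 53.98 pos [0.4849 0.0829 0.2958] head 91.7 app [ 0.009 -0.258 -0.966] F [-0.   0.5 -0.6] op 0.985 j [ 0.2   0.05 -0.15  1.42 -0.26  0.17]
c [ 0.5864 -0.2979  0.021 ] len 64 ang -0.7 px [458. 162.]
c [ 0.4133 -0.2997  0.021 ] len 62 ang 10.6 px [459. 219.]
(np.float64(120.7), np.float64(120.2), array([320.2, 123.2]), np.float64(92.0))
62.39659135026614
shift [-363.1  100.1   80.1] turn [ -1.5  -8.8 -14.9]
63.86968174511248
shift [-366.4  100.   -93. ] turn [  0.    2.4 -15. ]
```

View pics/both47.png

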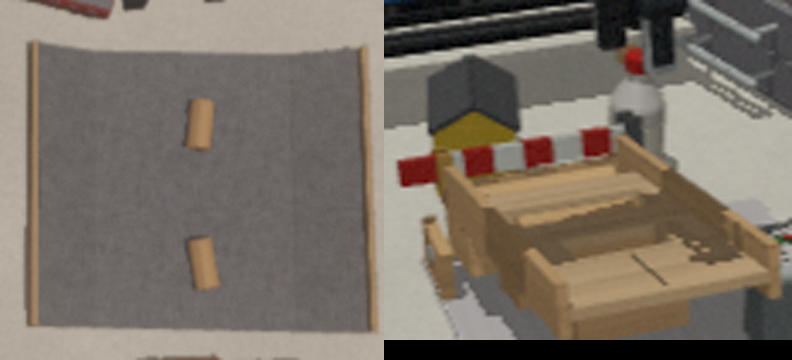

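Request:
drive_tool([
  [60,[-363,100,80],[-1.5,-9,-15]],
  [60,[-363,100,80],[-1.5,-9,-15]],
  [60,[-363,100,80],[-1.5,-9,-15]],
  [60,[-363,100,80],[-1.5,-9,-15]],
  [60,[-363,100,80],[-1.5,-9,-15]],
  [60,[-363,100,80],[-1.5,-9,-15]],
  [60,[-363,100,80],[-1.5,-9,-15]],
  [60,[-363,100,80],[-1.5,-9,-15]],
  [60,[-363,100,80],[-1.5,-9,-15]],
])

```text
time_s: 55.2
tool_pos: [0.4128, -0.2953, 0.2892]
tool_rot: [0.45, 0.545, -0.544, -0.452]
ft_force: [-0.8, 0.2, -1.3]
opening: 0.708
```

```bash
python3 - <<'E'
from h import *
st();plan([.413,-.2972,-.004],100.2)
shot('top','top48');i=cv2.imread('pics/top48.png')[100:260,220:400];cv2.imwrite('pics/top48z.png',cv2.resize(i,None,fx=3.5,fy=3.5,interpolation=2))
E
```

```text
t 55.2 pos [ 0.4128 -0.2953  0.2892] head 100.7 app [-0.001  0.004 -1.   ] F [-0.8  0.2 -1.3] op 0.708 j [-0.75  0.04 -0.15  1.38  0.   -0.94]
shift [-3.000e+00  2.932e+02 -1.000e-01] turn [-0.   0.5  0.2]
```

View pics/top48z.png

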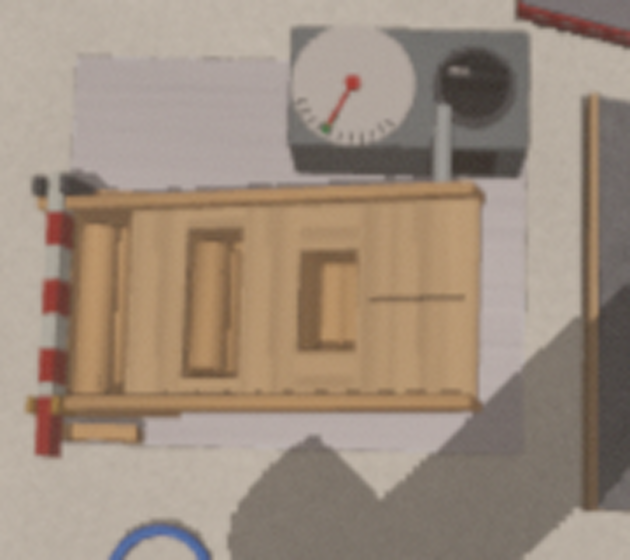

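Four posts are in place: two long ones in hole 3 and two medium ones in hole 2. Now I'll grasp the first short post.

Request:
drive_tool([
  [60,[-3,60,2],[0,0,0]],
  [60,[-3,120,2],[0,0,0]],
  [60,[-3,180,2],[0,0,0]],
  [60,[-3,240,2],[0,0,0]],
  [60,[-3,278,2],[0,0,0]],
  [60,[-3,293,2],[0,0,0]],
  [60,[-3,293,2],[0,0,0]],
  [40,[-3,293,2],[0,0,0]],
  [0,[-3,293,2],[0,0,0]],
  [0,[-3,293,2],[0,0,0]],
  [0,[-3,293,2],[0,0,0]],
], force=40)

```text
time_s: 56.62
tool_pos: [0.4141, -0.3009, -0.0001]
tool_rot: [0.453, 0.545, -0.544, -0.45]
ft_force: [-1.1, 0.3, 6.3]
opening: 0.332
```

Request:
drive_tool([
  [0,[0,-30,0],[0,0,0]],
  [0,[0,-90,0],[0,0,0]],
  [0,[0,-150,0],[0,0,0]],
  [0,[0,-210,0],[0,0,0]],
  [0,[0,-270,0],[0,0,0]],
  [0,[0,-290,0],[0,0,0]],
  [0,[0,-290,0],[0,0,0]],
])

```text
time_s: 57.5
tool_pos: [0.4132, -0.3008, 0.2905]
tool_rot: [0.453, 0.545, -0.544, -0.449]
ft_force: [-0.2, -0.3, 0.2]
opening: 0.332
```

```bash
python3 - <<'E'
from h import *
st();plan(drop(.08,.020,.484),RG)
i=cv2.cvtColor(shot('side','side49'),4)[120:390,280:500]
cv2.imwrite(f'pics/side49z.png',cv2.resize(i,None,fx=2.2,fy=2.2,interpolation=2))
E
```

```text
t 57.5 pos [ 0.4132 -0.3008  0.2905] head 100.7 app [ 0.005 -0.003 -1.   ] F [-0.2 -0.3  0.2] op 0.332 j [-0.76  0.04 -0.15  1.38  0.   -0.94]
shift [ 350.4   48.1 -138. ] turn [ 1.7 10.6 14.9]
```

View pics/side49z.png

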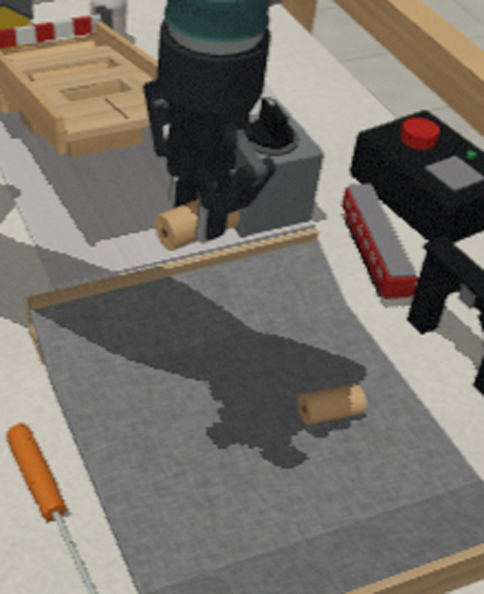

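Request:
drive_tool([
  [0,[350,0,-138],[1.5,10.5,15]],
  [0,[350,0,-138],[1.5,10.5,15]],
  [0,[350,0,-138],[1.5,10.5,15]],
  [0,[350,0,-138],[1.5,10.5,15]],
  [0,[350,0,-138],[1.5,10.5,15]],
  [0,[350,25,-138],[1.5,10.5,15]],
  [0,[350,48,-138],[1.5,10.5,15]],
  [0,[350,48,-138],[1.5,10.5,15]],
  [0,[350,48,-138],[1.5,10.5,15]],
])

```text
time_s: 58.68
tool_pos: [0.4821, 0.0692, 0.2397]
tool_rot: [-0.56, -0.43, 0.562, 0.43]
ft_force: [-0.1, 0.6, 0.6]
opening: 0.331
```

```bash
python3 - <<'E'
from h import *
st();plan(drop(.004,.021,.484),RG)
look('50')
E
```

```text
t 58.67 pos [0.4821 0.0692 0.2397] head 90.1 app [-0.002 -0.259 -0.966] F [-0.1  0.6  0.6] op 0.331 j [ 0.17  0.06 -0.25  1.3  -0.26  0.18]
shift [-0.8 75.1 -2.1] turn [-0.1  0.1  0.1]
```

View pics/both50.png

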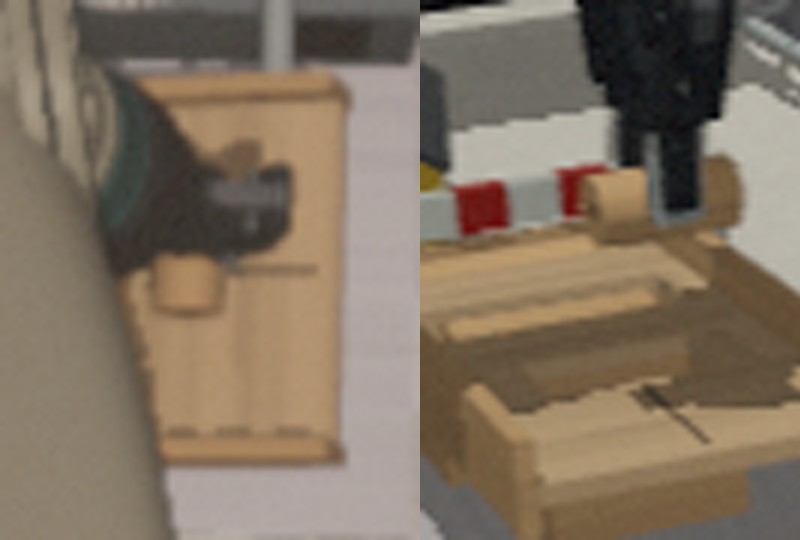

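Request:
drive_tool([
  [0,[0,30,-1],[0,0,0]],
  [0,[0,55,-1],[0,0,0]],
  [0,[0,66,-1],[0,0,0]],
  [0,[-1,74,-1],[0,0,0]],
  [0,[-1,78,-1],[0,0,0]],
  [0,[-1,78,-1],[0,0,0]],
  [0,[-1,78,-1],[0,0,0]],
])

```text
time_s: 59.65
tool_pos: [0.4843, 0.0489, 0.1657]
tool_rot: [-0.56, -0.431, 0.562, 0.43]
ft_force: [0.2, -0.2, 0.4]
opening: 0.333
```

```bash
python3 - <<'E'
from h import *
st();plan(drop(.0,.021,.484),RG)
look('51')
E
```

```text
t 59.65 pos [0.4843 0.0489 0.1657] head 90.2 app [ 0.001 -0.259 -0.966] F [ 0.2 -0.2  0.4] op 0.333 j [ 0.13  0.1  -0.37  1.13 -0.26  0.13]
shift [-0.4  2.4  0.3] turn [0.  0.1 0.1]
```

View pics/both51.png

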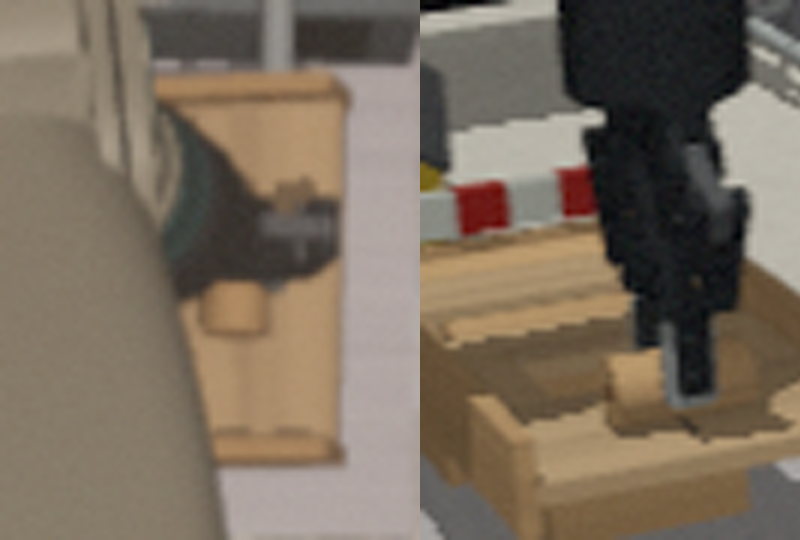

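Request:
drive_tool([
  [0,[0,0,-2],[0,0,0]],
  [0,[0,1.5,-2],[0,0,0]],
  [0,[0,2,-2],[0,0,0]],
  [0,[0,2,-2],[0,0,0]],
])

```text
time_s: 60.25
tool_pos: [0.4858, 0.0483, 0.1633]
tool_rot: [-0.56, -0.431, 0.562, 0.43]
ft_force: [0.3, 1.1, 0.7]
opening: 0.335
```

Request:
drive_tool([
  [0,[0,0.5,0],[0,0,0]],
  [84,[0,0.5,0],[0,0,0]],
  [84,[0,0,0],[0,0,0]],
  [84,[0,-40,0],[0,0,0]],
  [84,[0,-100,0],[0,0,0]],
  [84,[0,-130,0],[0,0,0]],
  [84,[0,-130,0],[0,0,0]],
])

```text
time_s: 61.12
tool_pos: [0.4877, 0.0826, 0.2914]
tool_rot: [0.561, 0.433, -0.56, -0.429]
ft_force: [-0.2, -0.7, -0.6]
opening: 0.981
```

```bash
python3 - <<'E'
from h import *
st()
a,b=look2('52');o=posts(a);print(needle(a))
for q in o:
  print(q[1]);plan([q[0][0],q[0][1]+.003,.29],90+q[2])
E
```

```text
t 61.12 pos [0.4877 0.0826 0.2914] head 90.1 app [ 0.005 -0.258 -0.966] F [-0.2 -0.7 -0.6] op 0.981 j [ 0.2   0.06 -0.15  1.41 -0.26  0.2 ]
c [ 0.5864 -0.2979  0.021 ] len 64 ang -0.7 px [458. 162.]
(np.float64(120.4), np.float64(120.1), array([320.2, 123.2]), np.float64(95.0))
63.86968174511248
shift [-364.6   95.3 -100. ] turn [ -0.    0.9 -15. ]
```

View pics/both52.png

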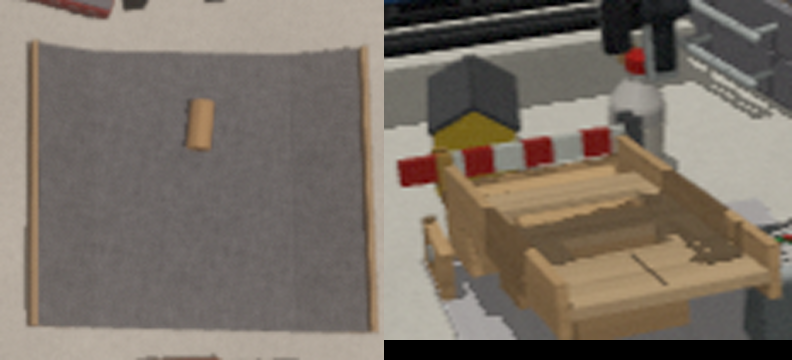

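```bash
python3 - <<'E'
from h import *
im=cv2.imread('pics/top52.png')[145:180,445:472]; im=cv2.resize(im,None,fx=8,fy=8,interpolation=cv2.INTER_CUBIC)
h=cv2.cvtColor(im,cv2.COLOR_BGR2HSV);m=((h[...,1]>75)&(h[...,0]<25)&(h[...,2]>70)).astype(np.uint8)
c=max(cv2.findContours(m,0,1)[0],key=cv2.contourArea);b=cv2.boxPoints(cv2.minAreaRect(c))/8+[445-.44,145-.44];print(b)
W=np.array([onz('top',q,.021)[:2] for q in b]);print(W.mean(0));
for i in range(4): d=W[(i+1)%4]-W[i];print(np.linalg.norm(d)*1e3,np.degrees(np.arctan2(d[1],d[0])))
plan([W.mean(0)[0],W.mean(0)[1]+.003,.29],83)
E
```

```text
[[451.86711699 171.7537294 ]
 [453.85837418 150.18177229]
 [464.27347427 151.14316803]
 [462.28221756 172.71512466]]
[ 0.5865523  -0.29808405]
66.09476181999973 -5.795643405110599
31.10745610894973 -94.1840864260524
66.07098581239026 174.0339095811033
30.911673144589866 85.87075315210772
shift [-364.8   95.3 -100.2] turn [  0.8   7.1 -15. ]
```

Axis is about −5.5°, so I'll use a jaw heading of 84.5°.

Request:
drive_tool([
  [60,[-365,95,-100],[0.5,5.5,-15]],
  [60,[-365,95,-100],[0.5,5.5,-15]],
  [60,[-365,95,-100],[0.5,5.5,-15]],
  [60,[-365,95,-100],[0.5,5.5,-15]],
  [60,[-365,95,-100],[0.5,5.5,-15]],
  [60,[-365,95,-100],[0.5,5.5,-15]],
  [60,[-365,95,-100],[0.5,5.5,-15]],
  [60,[-365,95,-100],[0.5,5.5,-15]],
  [60,[-365,95,-100],[0.5,5.5,-15]],
])

```text
time_s: 62.35
tool_pos: [0.586, -0.2933, 0.2905]
tool_rot: [-0.522, -0.477, 0.476, 0.523]
ft_force: [0.1, -0.6, 0.1]
opening: 0.704
```

```bash
python3 - <<'E'
from h import *
st();plan([.5865,-.2952,-.004],84.5)
shot('top','top53');i=cv2.imread('pics/top53.png')[100:260,220:400];cv2.imwrite('pics/top53z.png',cv2.resize(i,None,fx=3.5,fy=3.5,interpolation=2))
E
```

```text
t 62.35 pos [ 0.586  -0.2933  0.2905] head 84.7 app [ 0.001  0.002 -1.   ] F [ 0.1 -0.6  0.1] op 0.704 j [-0.56  0.31  0.17  1.43  0.   -0.47]
shift [ -2.4 294.5  -0.5] turn [0.  0.2 0.1]
```

View pics/top53z.png

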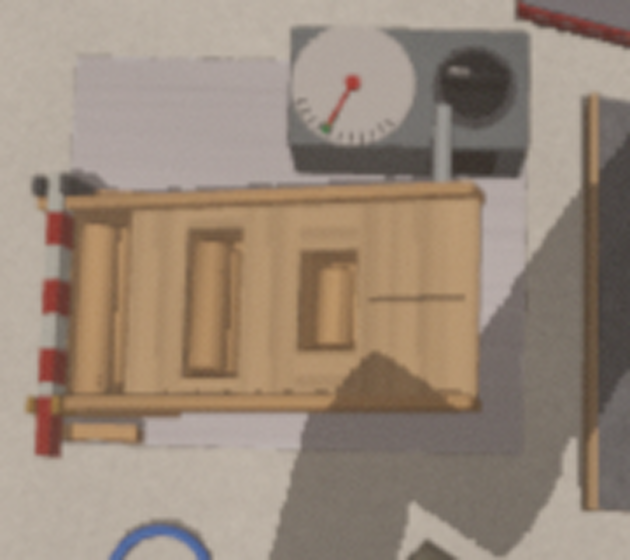

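Request:
drive_tool([
  [60,[-2,60,2],[0,0,0]],
  [60,[-2,120,2],[0,0,0]],
  [60,[-2,180,2],[0,0,0]],
  [60,[-2,240,2],[0,0,0]],
  [60,[-2,280,2],[0,0,0]],
  [60,[-2,295,2],[0,0,0]],
  [60,[-2,295,2],[0,0,0]],
  [40,[-2,295,2],[0,0,0]],
  [0,[-2,295,2],[0,0,0]],
  [0,[-2,295,2],[0,0,0]],
  [0,[-2,295,2],[0,0,0]],
], force=40)

```text
time_s: 63.78
tool_pos: [0.5874, -0.298, -0.001]
tool_rot: [0.525, 0.477, -0.475, -0.521]
ft_force: [0.1, 0.2, 6.1]
opening: 0.336
```

Request:
drive_tool([
  [0,[0,-30,0],[0,0,0]],
  [0,[0,-90,0],[0,0,0]],
  [0,[0,-150,0],[0,0,0]],
  [0,[0,-210,0],[0,0,0]],
  [0,[0,-270,0],[0,0,0]],
  [0,[0,-290,0],[0,0,0]],
  [0,[0,-290,0],[0,0,0]],
])

```text
time_s: 64.65
tool_pos: [0.5858, -0.2978, 0.2896]
tool_rot: [0.526, 0.477, -0.475, -0.52]
ft_force: [-0.7, -0.2, -0.6]
opening: 0.334
```

```bash
python3 - <<'E'
from h import *
st();plan(drop(.08,.020,.486),RG)
i=cv2.cvtColor(shot('side','side54'),4)[120:390,280:500]
cv2.imwrite(f'pics/side54z.png',cv2.resize(i,None,fx=2.2,fy=2.2,interpolation=2))
E
```

```text
t 64.65 pos [ 0.5858 -0.2978  0.2896] head 84.6 app [ 0.008 -0.003 -1.   ] F [-0.7 -0.2 -0.6] op 0.334 j [-0.57  0.3   0.16  1.42  0.   -0.48]
shift [355.9  46.  134. ] turn [-0.3 -5.4 15. ]
```

View pics/side54z.png

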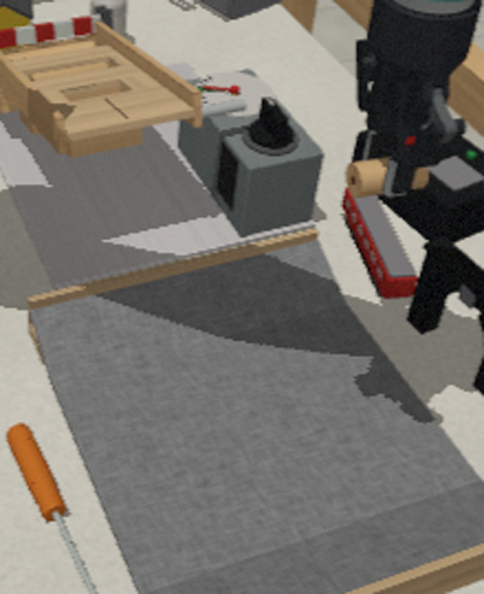

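Post offset is about 22 mm.

Request:
drive_tool([
  [0,[356,0,134],[-0.5,-5.5,15]],
  [0,[356,0,134],[-0.5,-5.5,15]],
  [0,[356,0,134],[-0.5,-5.5,15]],
  [0,[356,0,134],[-0.5,-5.5,15]],
  [0,[356,0,134],[-0.5,-5.5,15]],
  [0,[356,25,134],[-0.5,-5.5,15]],
  [0,[356,46,134],[-0.5,-5.5,15]],
  [0,[356,46,134],[-0.5,-5.5,15]],
  [0,[356,46,134],[-0.5,-5.5,15]],
])

```text
time_s: 65.82
tool_pos: [0.4843, 0.0695, 0.2395]
tool_rot: [-0.56, -0.43, 0.562, 0.43]
ft_force: [0.7, -0.1, 0.5]
opening: 0.332
```

```bash
python3 - <<'E'
from h import *
st();plan(drop(.002,.022,.486),RG)
look('55')
E
```

```text
t 65.83 pos [0.4843 0.0695 0.2395] head 90.1 app [-0.002 -0.259 -0.966] F [ 0.7 -0.1  0.5] op 0.332 j [ 0.17  0.07 -0.25  1.3  -0.26  0.18]
shift [-1.1 78.1 -1.9] turn [-0.1  0.1  0.1]
```

View pics/both55.png

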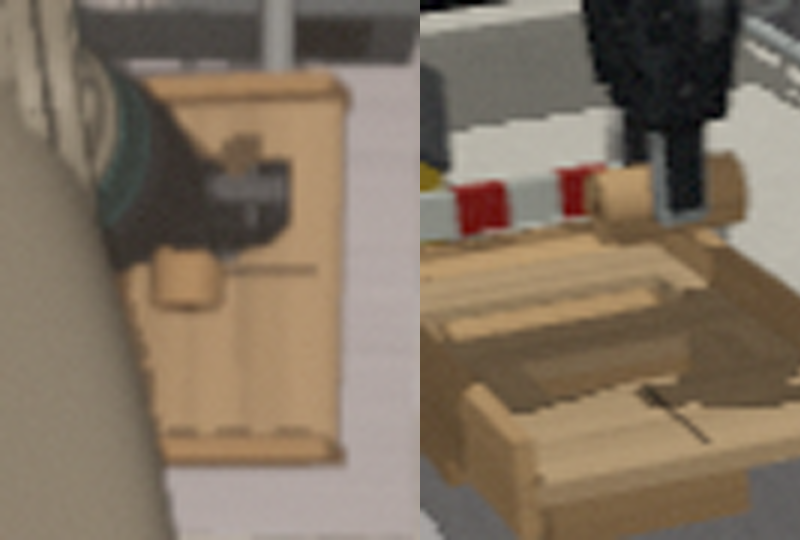

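Request:
drive_tool([
  [0,[0,30,-1],[0,0,0]],
  [0,[0,55,-1],[0,0,0]],
  [0,[0,68,-1],[0,0,0]],
  [0,[-1,76,-1],[0,0,0]],
  [0,[-1,79,-1],[0,0,0]],
  [0,[-1,79,-1],[0,0,0]],
  [0,[-1,79,-1],[0,0,0]],
])

```text
time_s: 66.8
tool_pos: [0.486, 0.0489, 0.1646]
tool_rot: [-0.56, -0.431, 0.561, 0.43]
ft_force: [-0.1, -0.4, -0.6]
opening: 0.328
```

```bash
python3 - <<'E'
from h import *
st();plan(drop(.0,.022,.486),RG)
look('56')
E
```

```text
t 66.8 pos [0.486  0.0489 0.1646] head 90.2 app [ 0.001 -0.259 -0.966] F [-0.1 -0.4 -0.6] op 0.328 j [ 0.13  0.11 -0.37  1.13 -0.26  0.13]
shift [-0.7  2.4  0. ] turn [0.  0.1 0.1]
```

View pics/both56.png

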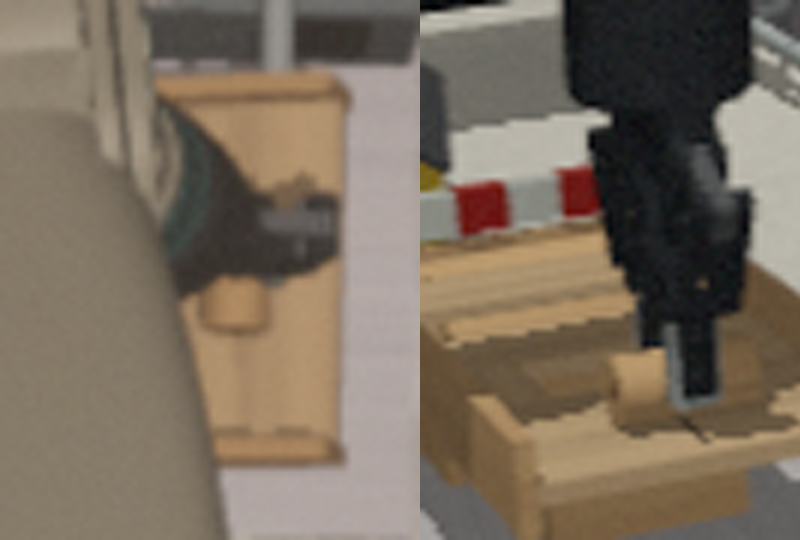

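Request:
drive_tool([
  [0,[0,0,-1],[0,0,0]],
  [0,[0,1,-1],[0,0,0]],
  [0,[0,2,-1],[0,0,0]],
  [0,[0,2,-1],[0,0,0]],
])

```text
time_s: 67.4
tool_pos: [0.4866, 0.0483, 0.1624]
tool_rot: [-0.56, -0.431, 0.562, 0.43]
ft_force: [-1.3, 1.3, 3.7]
opening: 0.332
```

Request:
drive_tool([
  [0,[0,-0.5,0],[0,0,0]],
  [84,[0,-0.5,0],[0,0,0]],
  [84,[0,-1,0],[0,0,0]],
  [84,[0,-40,0],[0,0,0]],
  [84,[0,-100,0],[0,0,0]],
  [84,[0,-130,0],[0,0,0]],
  [84,[-200,-130,0],[0,0,0]],
  [84,[-200,-130,0],[0,0,0]],
  [84,[-300,-130,0],[0,0,0]],
  [84,[-300,-130,0],[0,0,0]],
  [84,[-300,-130,0],[0,0,0]],
])

```text
time_s: 68.78
tool_pos: [0.487, -0.2103, 0.3659]
tool_rot: [-0.561, -0.431, 0.561, 0.43]
ft_force: [0.0, -0.6, -0.4]
opening: 0.985
```

```bash
python3 - <<'E'
from h import *
st();a=shot('top','top57');print(needle(a));b=shot('side','side57')
cv2.imwrite('pics/top57z.png',cv2.resize(cv2.cvtColor(a,4)[100:260,220:400],None,fx=3.5,fy=3.5,interpolation=2))
E
```

```text
t 68.78 pos [ 0.487  -0.2103  0.3659] head 90.1 app [-0.    -0.259 -0.966] F [ 0.  -0.6 -0.4] op 0.985 j [-0.39 -0.   -0.06  1.41 -0.24 -0.4 ]
(np.float64(120.6), np.float64(120.3), array([320.2, 123.2]), np.float64(82.0))
```

View pics/top57z.png

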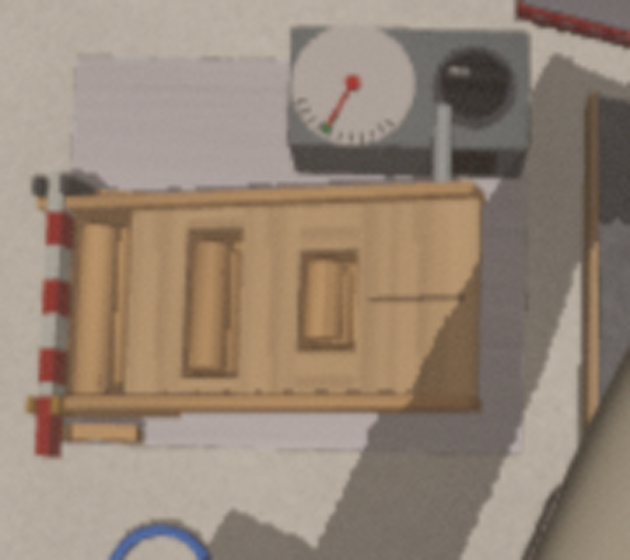

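View pics/side57.png

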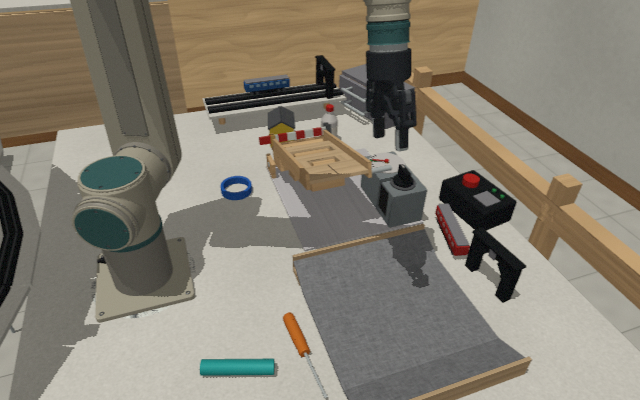

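```bash
python3 -c "
from cell import sign_off
print(sign_off())"
```

```text
the job is handed in; nothing more can be done
None
```

I set the grader up, graded all six posts and handed the job in at about 69 s of the 210 s allowed.

**Last checks:** The last pictures show two posts of the right size in each hole and an empty tray. The barrier is down in its catch, and the other things look unmoved. The needle measured 120.6° against the green mark at 120.3°, and the arm was clear of everything.

**What went wrong or disagreed:**
- **Fingertips:** they appeared up to about 30 mm further back than the interface text says, so the first grasp of the knob closed on nothing. I worked from the measured position after that.
- **Needle drift:** gripping the barrier, and then pressing the first two posts onto the deck with about 10 N, pushed the needle back from the mark by about 6° (roughly 0.1 rad). The first three posts were therefore released with the slope slightly low, though each still rolled into its own hole.
- **Re-setting the knob:** I turned it back to the mark after the third post and pressed more lightly for the last three. The needle then stayed within 1° of the mark.
- **Cameras:** the two views disagreed with each other by about 3–9 mm.

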